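# Change the lap water over to the standby filter

### The arm

A 7-joint arm with a two-finger parallel gripper is mounted at the origin on a cart in front of the work surface, level with it; the furniture and walls round the work are solid. World frame = base frame: x ahead of the robot, y to its left, z up, the work surface at z = 0. Lengths are in m, angles in rad, forces in N, time in s.
With the tool pointing down it reaches from about 0.4 to 0.875 m from the base axis. Payload 6.5 kg.
Tool frame: the origin (TCP) lies at the very end of the fingers, on their centre line; the grasp point (between the pads) lies 19 mm behind it; x points along the fingers, y is the direction in which the jaws open and shut, and the axes are right-handed (so a half turn about x gives the same grasp; the last joint's range is limited). The gripper opens to 88 mm and grips with 3 to 60 N. Pads are 18 mm wide; open, the fingers measure 123 mm over their backs; the gripper's body (75 mm by 187 mm) begins 45 mm behind the grasp point.
Start: joints at [-1.237, 0.536, -0.004, 1.538, 0.003, 1.067, -0.071], TCP at [0.253, 0.599, 0.239] pointing down, gripper open.
Joint ranges: [-2.7, 2.7], [-0.37, 2.16], [-1.27, 1.26], [0.24, 2.4], [-1.31, 4.45], [0.19, 1.91], [-2.76, 2.76]. Speed limits (rad/s): [2.39, 2.39, 3.14, 3.14, 3.14, 3.14, 3.14].

### API

Orientations are given as [roll, pitch, yaw] about the fixed x, y, z axes, in that order (R = Rz(yaw) Ry(pitch) Rx(roll)).
In Python, from bench import r gives the robot as it stands. The module is installed in compiled form; this text tells all that it offers.
- The arm moves only by the tool drive_tool, never from a script. Its argument "increments" is a list that holds one entry, the list of rows, each a list of 7 numbers: the shift along the tool's x, y, z in mm, then the turn, a rotation vector about the tool's x, y, z in rad, then the closure, from 0 (fully open) to 1 (shut). A call has 1 to 5 rows; each row shifts and turns the pose as measured when the row begins, along the tool's axes as they then stand; what a row does not reach is not made up. A row lasts 1/12 s, in which the tool goes at most 41.7 mm and 7.16 degrees, less where a joint would pass 70% of its speed; a pose out of reach is approached as far as the arm can. A call with a gripper value outside its range is refused whole. The fingers move at their own pace and stop on an object; "grip_force" is the grip in N (left out, the last holds). Time passes only in rows, so rows that do not move let the fingers close. It gives the time, the measured TCP pose, the force and the opening at its end, in the units of the state.
- r.get_obs(): the state, without advancing time (a new reading comes with each control period).
- r.capture(name): name is "scene" or "top"; returns the picture (420x560x3 uint8, red, green, blue); there is no depth.
- r.get_calibration(name): a dict with "camera_matrix" (3x3 intrinsics, pixels), "k1" (the pictures are not rectified: a ray, as slopes to the right and down, at radius r is drawn at 1 + k1 r^2 times it, then the intrinsics apply), "origin" and "attitude" of the camera in the world. Camera axes: x right, y down, z forward; pixel columns grow to the right and rows downward; lengths in m; the calibration is good to about 2 mm. A picture is of the moment at which its call begins. get_calibration takes no time and is no camera call.
- r.close_job(): hands the job in, once; it reports no verdict.
The state is a dict: "time_s": time; "joints": joint angles; "joint_velocities": joint speeds; "joint_efforts": joint torques, N m; "ee_pos": TCP position; "eef_rot": TCP orientation; "ft_force": force on the tool from outside, world axes, zero at the start; "wrist_torque": the same for the moment, N m; "grip_width": opening from 0.0 (shut) to 1.0 (fully open).
Only numpy, scipy, OpenCV 4.12 (cv2) and the standard library are available. Lean on these libraries where they do the work, as an engineer would, in place of code of your own. Each camera call takes 0.05 s, during which the arm holds its last target.

### The job

The lap's cooling water is running through one of the two bench filters, the one whose feed handle lies along its pipe. Swing the standby filter's feed handle fully open against its stop, and only then swing the other filter's feed handle fully shut, so that the lap never runs dry; finally let the pressure out of the filter you shut off by fully opening the small vent cock on its top, ready for its bowl to be unscrewed. Do not force the handles against their stops, keep the other filter's vent shut, and leave the catch bowl and cup where they stand.

Things in the scene. Friction and masses are not known exactly. Their poses are not given: they have to be found in the camera images.
- pipework: fixed copper pipework of a two-filter water station on the bench. Origin on the bench top (z = 0) midway between the two equal filters; -x is its front (robot side), +y its left, z up. A 15 mm feed pipe runs along y at x = -72 mm, an outlet pipe at x = +85 mm, both at z = 105 mm, with an upright pipe at y = 0 each. Which filter is left or right varies
- service_filter: filter in service (feed handle along its pipe at the start), fixed at +90 or -90 mm in y of pipework. Origin on the bench, in line with that of pipework, same axes. Feed-valve axis at x = -30 mm; grey head 70 mm across, 128 mm tall over a clear bowl, centred at x = +30 mm, with the vent-cock axis on top; its 9 mm vent spout runs 66 mm to -y at z = 147 mm, then down
- standby_filter: standby filter (feed handle across its pipe at the start), fixed at +90 or -90 mm in y of pipework. Origin on the bench, in line with that of pipework, same axes. Feed-valve axis at x = -30 mm; grey head 70 mm across, 128 mm tall over a clear bowl, centred at x = +30 mm, with the vent-cock axis on top; its 9 mm vent spout runs 66 mm to -y at z = 147 mm, then down
- service_valve_handle (a point): black-sleeved steel lever on the quarter-turn feed valve of the filter in service (feed handle along its pipe at the start). Point: centre of the sleeve, 57 mm from the vertical turning axis; +x outward along the handle, z up. Sleeve 26 to 88 mm from the axis, 14 mm wide, 14 mm tall, centred at z = 146 mm; below its outer half nothing is higher than 120 mm. Stays where left; turns with about 0.3 N m (5 N near its end)
- standby_valve_handle (a point): black-sleeved steel lever on the quarter-turn feed valve of the standby filter (feed handle across its pipe at the start). Point: centre of the sleeve, 57 mm from the vertical turning axis; +x outward along the handle, z up. Sleeve 26 to 88 mm from the axis, 14 mm wide, 14 mm tall, centred at z = 146 mm; below its outer half nothing is higher than 120 mm. Stays where left; turns with about 0.3 N m (5 N near its end)
- service_vent_handle (a point): smaller black-sleeved lever of the quarter-turn vent cock on top of the filter in service (feed handle along its pipe at the start). Point: centre of the sleeve, 38 mm from the vertical turning axis; +x outward along the handle, z up. Sleeve 12 to 64 mm from the axis, 11 mm wide, 11 mm tall, centred at z = 174 mm (top 180 mm, nothing higher); cock and spout below end at 158 mm. Turns with about 0.15 N m (3 N near its end)
- standby_vent_handle (a point): smaller black-sleeved lever of the quarter-turn vent cock on top of the standby filter (feed handle across its pipe at the start). Point: centre of the sleeve, 38 mm from the vertical turning axis; +x outward along the handle, z up. Sleeve 12 to 64 mm from the axis, 11 mm wide, 11 mm tall, centred at z = 174 mm (top 180 mm, nothing higher); cock and spout below end at 158 mm. Turns with about 0.15 N m (3 N near its end)
- service_valve (a joint): rad, feed valve of the filter in service (feed handle along its pipe at the start): 0 = fully shut, handle across its pipe (to the station's left, +y of pipework), on its hard stop; 1.571 = fully open, handle along its pipe, pointing to the front (-x of pipework), on the other stop. Opens counter-clockwise seen from above. Starts open (1.40 to 1.57)
- standby_valve (a joint): rad, feed valve of the standby filter (feed handle across its pipe at the start): 0 = fully shut, handle across its pipe (to the station's left, +y of pipework), on its hard stop; 1.571 = fully open, handle along its pipe, pointing to the front (-x of pipework), on the other stop. Opens counter-clockwise seen from above. Starts shut (0 to 0.06)
- service_vent (a joint): rad, vent cock of the filter in service (feed handle along its pipe at the start): 0 = shut, handle across its spout, pointing to the front (-x of pipework), on its stop; 1.571 = fully open, handle along and above its spout (-y of pipework), on the other stop. Opens counter-clockwise seen from above. Starts shut (0 to 0.05)
- standby_vent (a joint): rad, vent cock of the standby filter (feed handle across its pipe at the start): 0 = shut, handle across its spout, pointing to the front (-x of pipework), on its stop; 1.571 = fully open, handle along and above its spout (-y of pipework), on the other stop. Opens counter-clockwise seen from above. Starts shut (0 to 0.05)
- service_valve_pivot (a point): point on the turning axis of the feed handle of the filter in service, at the height of its sleeve's centre (146 mm)
- standby_valve_pivot (a point): the same for the feed handle of the standby filter
- service_vent_pivot (a point): point on the turning axis of the vent handle of the filter in service, at the height of its sleeve's centre (174 mm). Behind the station (world x over 0.64 m) stand the lap's column and the faceting mast, taller than the station: keep the gripper clear of them
- standby_vent_pivot (a point): the same for the vent handle of the standby filter
- catch_cup: loose frosted plastic cup, 89 mm across, 62 mm tall, on the bench between the two filters under the left one's vent spout; origin at the centre of its underside. Bystander
- rinse_bowl: loose white porcelain bowl, 125 mm across, 63 mm tall, on the bench right of the right-hand filter, under its vent spout; origin at the centre of its underside. Bystander

How it is judged:
By the outcome, as a careful person would: the job done as asked, in the order asked, and still so for the second after the job is handed in, with the robot touching nothing.
It also fails if it takes over 66 s, if anything falls off the work surface, if the arm or the gripper's body presses on something with over 40 N, if the wrist force passes 120 N, or if a joint passes its speed limit or range.

## Working session

There is one attempt and no reset: what is moved stays moved. The work goes in short steps, Python scripts to look and compute and a tool call to move; the robot and the scene stay as the last step left them, time stands still between calls to the robot, and variables do not carry over. Pictures are saved under pics/ and viewed, and the job is handed in when it is done.

Besides the shell and the picture viewer there is one more tool, called after ">>>" in YAML: its name, and indented under it one key for each argument. drive_tool: Moves the arm, as the interface text tells. Its arguments: {"type":"object","properties":{"increments":{"type":"array","items":{"type":"array","items":{"type":"array","items":{"type":"number"}}}},"grip_force":{"type":"number"}},"required":["increments"]}

```bash
mkdir -p pics
python3 - <<'E'
from bench import r
import cv2
print(r.get_obs())
for n in("scene","top"):
    print(r.get_calibration(n))
    cv2.imwrite(f"pics/{n}0.png",r.capture(n)[:,:,::-1])
E
```

```text
{'time_s': 0.0, 'joints': array([-1.23718864,  0.53714922, -0.00442489,  1.53882808,  0.00260896,
        1.06728695, -0.07116705]), 'joint_velocities': array([-0.00095733, -0.00155481,  0.00110639, -0.00077829, -0.00068452,
        0.0016342 ,  0.00137507]), 'joint_efforts': array([ 1.86404359e-04, -5.70983863e+01,  9.91004482e-01, -2.51589668e+01,
       -5.61599876e-02,  1.80350023e-02,  1.62936667e-04]), 'ee_pos': array([0.25280173, 0.59818502, 0.23786774]), 'eef_rot': array([-1.48827534,  1.56913033, -1.88798571]), 'ft_force': array([-0.64621663,  0.81572787, -0.44731665]), 'wrist_torque': array([-0.04206887,  0.04129936, -0.02070116]), 'grip_width': 0.9975898398991991}
{'camera_matrix': array([[405.023621  ,   0.        , 286.93803722],
       [  0.        , 405.023621  , 207.00290392],
       [  0.        ,   0.        ,   1.        ]]), 'k1': -0.11534891111020115, 'origin': array([-0.0846148 , -0.5603262 ,  0.68101832]), 'attitude': array([-2.21654474,  0.01544382, -0.99852346])}
{'camera_matrix': array([[404.54736153,   0.        , 285.10221866],
       [  0.        , 404.54736153, 207.87276416],
       [  0.        ,   0.        ,   1.        ]]), 'k1': 0.003443685377799005, 'origin': array([ 0.32481017, -0.16067452,  0.96210491]), 'attitude': array([-2.90764369,  0.00580241, -1.731942  ])}
```

View pics/scene0.png

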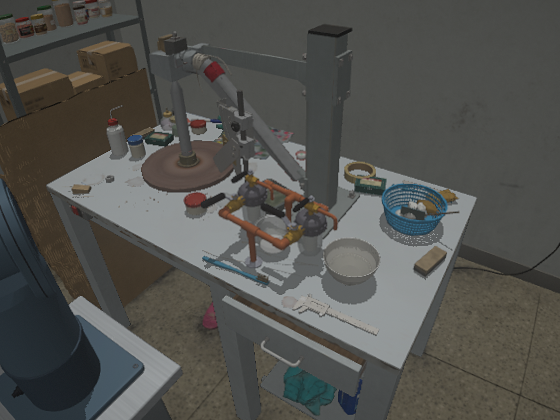

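View pics/top0.png

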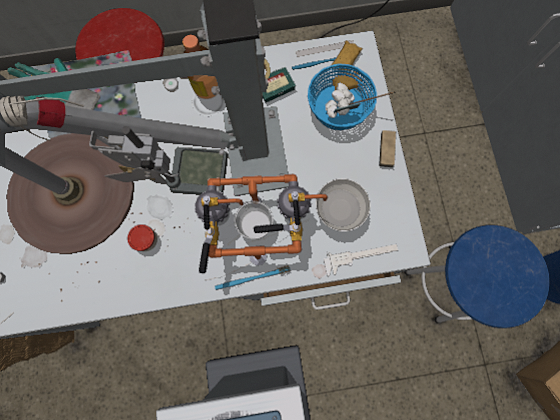

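```bash
cat > h.py <<'E'
from bench import r
import cv2,numpy as np
from scipy.spatial.transform import Rotation as R
def cam(n):
    c=r.get_calibration(n);Rc=R.from_euler('xyz',c['attitude']).as_matrix()
    return c['camera_matrix'],np.array([c['k1'],0,0,0,0]),Rc,np.array(c['origin'])
def proj(n,P):
    K,d,Rc,o=cam(n);P=np.atleast_2d(P);q=(P-o)@Rc
    return cv2.projectPoints(q.reshape(-1,1,3),np.zeros(3),np.zeros(3),K,d)[0].reshape(-1,2)
def back(n,uv,z):
    K,d,Rc,o=cam(n);u=cv2.undistortPoints(np.array([[uv]],float),K,d).reshape(2)
    v=Rc@np.array([u[0],u[1],1]);return o+v*(z-o[2])/v[2]
def st(pose,P):
    P=np.atleast_2d(P).astype(float);x,y,a=pose;c,s=np.cos(a),np.sin(a)
    return np.c_[x+c*P[:,0]-s*P[:,1],y+s*P[:,0]+c*P[:,1],P[:,2]]
def crop(n,name,x0,y0,x1,y1,k,img=None):
    im=r.capture(n)[:,:,::-1] if img is None else img
    cv2.imwrite(f"pics/{name}.png",cv2.resize(im[y0:y1,x0:x1],None,fx=k,fy=k,interpolation=cv2.INTER_CUBIC))
E
python3 - <<'E'
from h import *
crop("top","t1",180,160,340,280,5,cv2.imread("pics/top0.png"))
crop("scene","s1",190,160,350,280,5,cv2.imread("pics/scene0.png"))
E
```

```text
(no output)
```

View pics/t1.png

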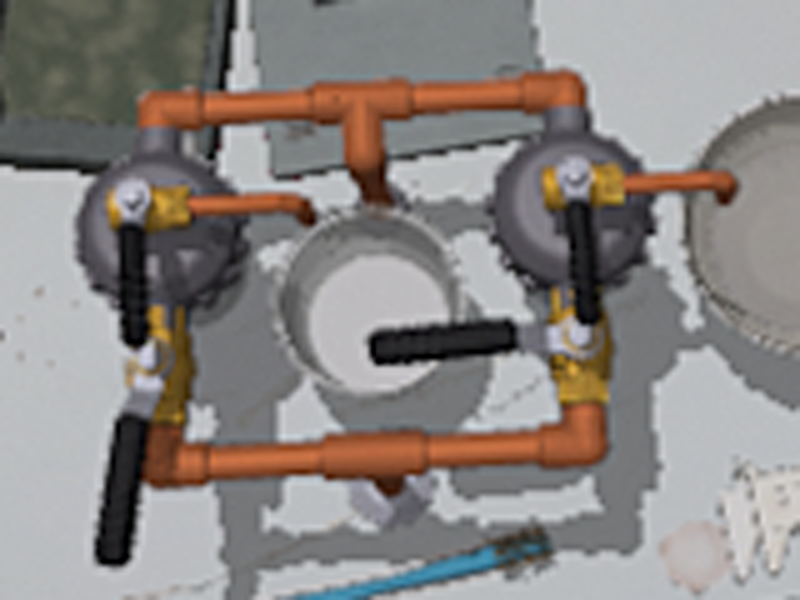

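View pics/s1.png

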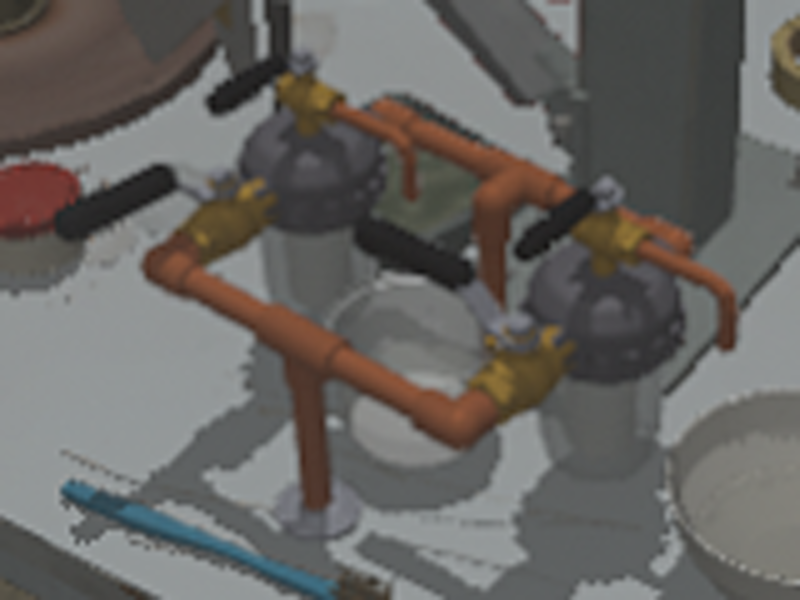

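```bash
cat > fit.py <<'E'
from h import *
from scipy.optimize import least_squares
def model(p):
    x,y,a,qs,qb,vs,vb=p
    pose=(x,y,a)
    L,Rr=.09,-.09
    def feed(y0,q,rr): return [-.03-rr*np.sin(q), y0+rr*np.cos(q),.146]
    def vent(y0,q,rr): return [.03-rr*np.cos(q), y0-rr*np.sin(q),.174]
    T=[([.03,L,.182],206.6,200),([.03,Rr,.182],295,195.6),([-.03,L,.152],209.4,232.4),([-.03,Rr,.152],296.4,227),
     (vent(L,vs,.064),206.8,228),(vent(Rr,vb,.064),297.6,223),(feed(L,qs,.088),202.4,272),(feed(Rr,qb,.088),254.4,229.6),
     ([-.072,0,.105],255,251),([.085,0,.105],252.4,179.4)]
    S=[([.03,L,.182],250.6,172.4),([.03,Rr,.182],311,198),(feed(L,qs,.088),203,204),(feed(Rr,qb,.088),263,207.6),
      (vent(L,vs,.064),232.6,180.6),(vent(Rr,vb,.064),294.6,209.6),([-.03,Rr,.152],293,226)]
    out=[]
    for n,A in(("top",T),("scene",S)):
        pr=proj(n,st(pose,[k[0] for k in A])); out.append(pr-np.array([k[1:] for k in A]))
    return np.vstack(out)
if __name__=="__main__":
    s=least_squares(lambda p:model(p).ravel(),[.5,-.1,0,1.5,.03,.02,.02],loss='soft_l1')
    print(s.x.round(4));print(model(s.x).round(1).tolist())
    np.save("pose.npy",s.x)
E
python3 fit.py
```

```text
[ 0.5164 -0.1201 -0.127   1.4195  0.041   0.013   0.0141]
[[-0.2, -3.5], [1.4, -2.2], [-0.5, -3.6], [0.9, -1.3], [0.4, 0.7], [0.5, 2.6], [0.0, 0.4], [0.0, -0.1], [0.3, -0.2], [1.7, 0.7], [-0.1, -6.1], [-0.1, -4.3], [-1.5, 1.2], [-1.6, -2.1], [-1.1, 0.3], [-2.4, 1.4], [0.2, -7.8]]
```

```bash
sed -i 's/x,y,a,qs,qb,vs,vb=p/x,y,a,qs,qb,vs,vb,hv,hf=p/; s/,\.182\]/,hv]/g; s/,\.152\]/,hf]/g; s/\.02,\.02\],loss/.02,.02,.175,.145],loss/' fit.py; python3 fit.py
python3 - <<'E'
from h import *
p=np.load("pose.npy")
for n in("top","scene"):
    im=cv2.imread(f"pics/{n}0.png")
    x0,y0=(180,160) if n=="top" else (190,160)
    big=cv2.resize(im[y0:y0+120,x0:x0+160],None,fx=5,fy=5)
    pts=[[-.072,-.09,.105],[-.072,.09,.105],[.085,-.09,.105],[.085,.09,.105]]
    for y,q,v in((.09,p[3],p[5]),(-.09,p[4],p[6])):
        pts+= [[-.03,y,.146],[.03,y,.174],[-.03-.026*np.sin(q),y+.026*np.cos(q),.146],[-.03-.088*np.sin(q),y+.088*np.cos(q),.146],[.03-.064*np.cos(v),y-.064*np.sin(v),.174],[.03-.012*np.cos(v),y-.012*np.sin(v),.174],[.03,y-.066,.147]]
    for u in proj(n,st(p[:3],pts)):
        cv2.circle(big,tuple(int(k) for k in ((u-[x0,y0])*5+2.5)),4,(0,255,0),-1)
    cv2.imwrite(f"pics/ov_{n}.png",big)
E
```

```text
[ 0.5186 -0.1184 -0.1096  1.4185  0.0649  0.0341  0.0387  0.1646  0.1275]
[[0.3, -1.4], [-0.0, -1.6], [1.1, -1.7], [-0.1, -0.7], [0.5, 0.5], [0.5, 0.8], [0.1, 0.3], [-0.6, -0.0], [-0.1, -1.1], [0.1, -0.1], [-0.2, -0.2], [-0.2, 1.1], [-1.4, 1.2], [-2.0, -2.2], [-0.9, 0.2], [-1.2, 0.6], [0.8, 0.2]]
```

View pics/ov_top.png

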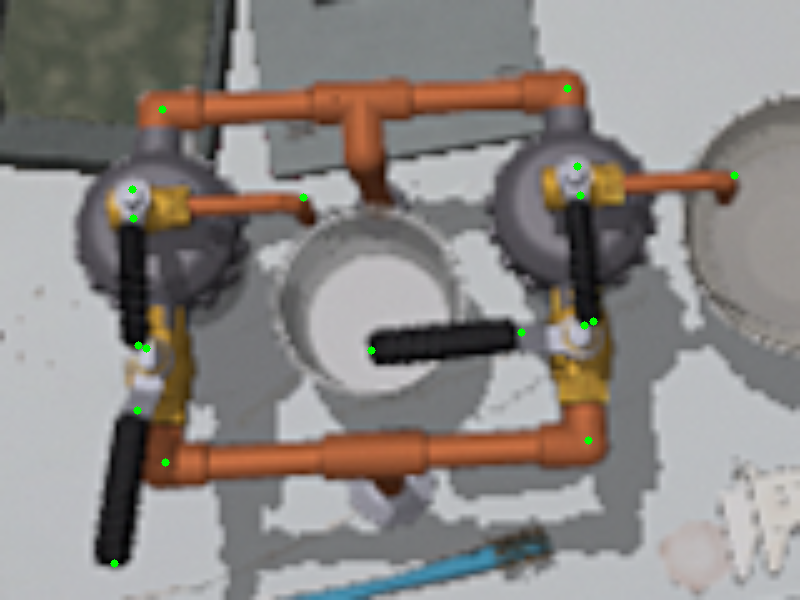

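View pics/ov_scene.png

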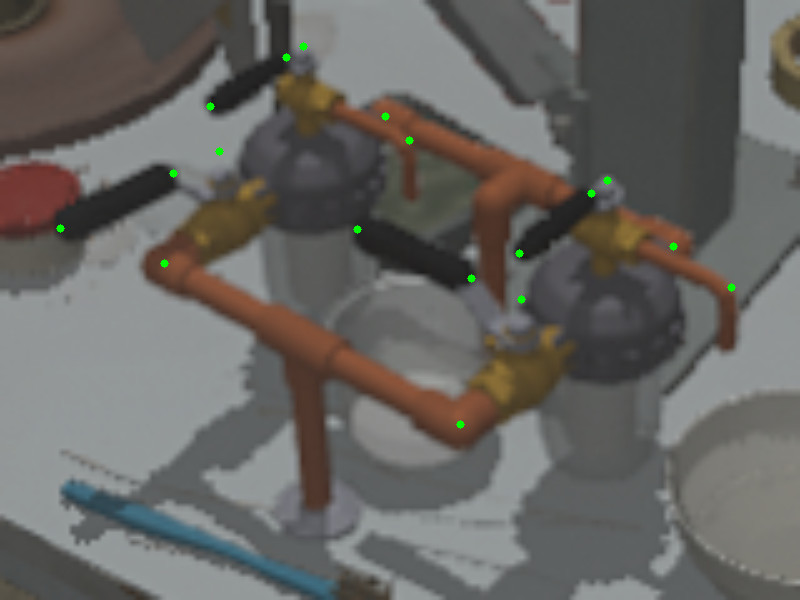

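Run:
```python
from h import *
p=np.load("pose.npy")
for nm,uv,zs in(("lapL",(8,195),(0,.1)),("lapR",(132,195),(0,.1)),("lapFront",(70,250),(0,.1)),("headbase",(155,185),(.1,.2,.3)),("headR",(170,160),(.1,.2,.3)),("headfront",(105,178),(.1,.2,.3)),("jar",(140,237),(.0,.05)),("armtip",(228,140),(0,.1,.2))):
    print(nm,[back("top",uv,z).round(3).tolist() for z in zs])
for nm,uv in (("sc head bottom",(245,178)),("sc jar",(195,200))): print(nm,[back("scene",uv,z).round(3).tolist() for z in(0,.05,.1,.2)])
o=r.get_obs();M=R.from_euler('xyz',o['eef_rot']).as_matrix();print(M.round(3))
a=p[2];print("pivots",st(p[:3],[[-.03,.09,.146],[-.03,-.09,.146],[.03,.09,.174],[.03,-.09,.174]]).round(4))
im=cv2.imread("pics/scene0.png");cv2.imwrite("pics/s2.png",cv2.resize(im[20:240,100:360],None,fx=2.9,fy=2.7,interpolation=cv2.INTER_CUBIC))
```

```text
lapL [[0.695, 0.478, 0.0], [0.657, 0.412, 0.1]]
lapR [[0.645, 0.176, 0.0], [0.612, 0.141, 0.1]]
lapFront [[0.533, 0.332, 0.0], [0.511, 0.281, 0.1]]
headbase [[0.627, 0.088, 0.1], [0.592, 0.06, 0.2], [0.557, 0.031, 0.3]]
headR [[0.68, 0.05, 0.1], [0.639, 0.025, 0.2], [0.598, 0.001, 0.3]]
headfront [[0.661, 0.197, 0.1], [0.622, 0.156, 0.2], [0.583, 0.114, 0.3]]
jar [[0.537, 0.164, 0.0], [0.526, 0.147, 0.05]]
armtip [[0.751, -0.077, 0.0], [0.707, -0.086, 0.1], [0.662, -0.094, 0.2]]
sc head bottom [[0.727, 0.13, 0.0], [0.667, 0.079, 0.05], [0.608, 0.029, 0.1], [0.489, -0.073, 0.2]]
sc jar [[0.558, 0.183, 0.0], [0.511, 0.128, 0.05], [0.464, 0.074, 0.1], [0.369, -0.035, 0.2]]
[[-0.     0.389  0.921]
 [-0.001  0.921 -0.389]
 [-1.    -0.002  0.   ]]
pivots [[ 0.4986 -0.0257  0.146 ]
 [ 0.4789 -0.2046  0.146 ]
 [ 0.5582 -0.0322  0.174 ]
 [ 0.5386 -0.2111  0.174 ]]
```

View pics/s2.png

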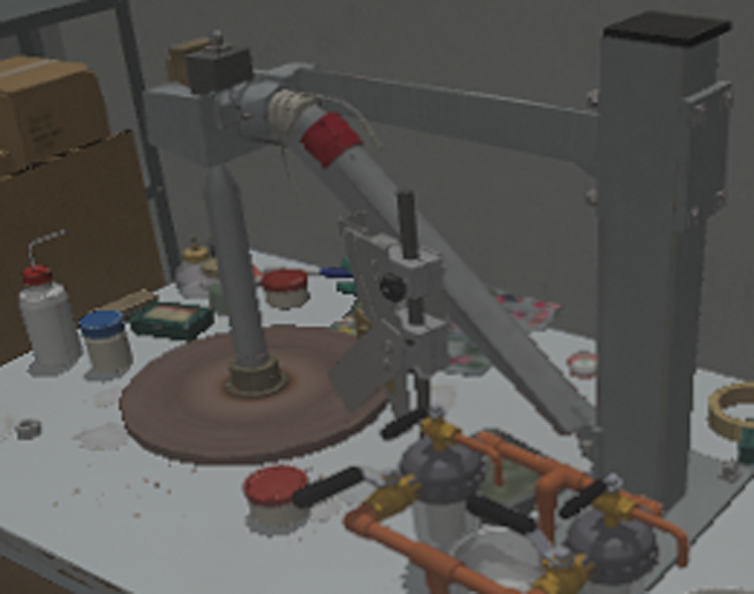

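```bash
cat > plan.py <<'E'
from h import *
def pose_now():
    o=r.get_obs();return np.array(o['ee_pos']),R.from_euler('xyz',o['eef_rot']).as_matrix(),o
def mat(th):
    c,s=np.cos(th),np.sin(th);return np.array([[0,c,s],[0,s,-c],[-1,0,0.]])
def rows(wps,clo=1.0,maxd=38,maxa=.115):
    """wps: (x,y,z,theta_deg) ; interpolated; simulated with rounded rows"""
    P,M,o=pose_now();out=[]
    print("now",P.round(4),"th",round(np.degrees(np.arctan2(M[1,1],M[0,1])),1),"f",np.round(o['ft_force'],1),"t",round(o['time_s'],2))
    for w in wps:
        T=np.array(w[:3]);Mt=mat(np.radians(w[3]))
        d=np.linalg.norm(T-P)*1e3;a=R.from_matrix(M.T@Mt).magnitude();n=max(1,int(np.ceil(max(d/maxd,a/maxa))))
        for k in range(n):
            rem=n-k
            ds=(M.T@((T-P)/rem))*1e3;rv=R.from_matrix(M.T@Mt).as_rotvec()/rem
            ds=np.round(ds,1);rv=np.round(rv,3)
            out.append([*ds.tolist(),*rv.tolist(),clo]);P=P+M@ds/1e3;M=M@R.from_rotvec(rv).as_matrix()
    for i in range(0,len(out),5):print("[["+",".join("["+",".join(f"{v:g}" for v in q)+"]" for q in out[i:i+5])+"]]")
E
cat > task.py <<'E'
from plan import *
p=np.load("pose.npy");a=p[2]
PIV={'bf':st(p[:3],[-.03,-.09,.146])[0],'sf':st(p[:3],[-.03,.09,.146])[0],'sv':st(p[:3],[.03,.09,.174])[0]}
def handle(piv,q,rad,off,z,flip,vent=False):
    # off>0 : finger centre on the CW side by off
    h=a+np.pi/2+q+(np.pi/2 if vent else 0);u=np.array([np.cos(h),np.sin(h)]);n=np.array([np.sin(h),-np.cos(h)])
    xy=PIV[piv][:2]+rad*u+off*n
    return (xy[0],xy[1],z,np.degrees(h)+flip)
E
python3 - <<'E'
from task import *
w=handle('bf',.065,.070,.029,.30,180);print(w)
rows([(.36,.25,.30,0),(.42,.10,.30,-60),w])
E
```

```text
(np.float64(0.5110031617519329), np.float64(-0.13594095200861514), 0.3, np.float64(267.4471902151913))
now [0.2528 0.5982 0.238 ] th 67.1 f [ 0.6  0.2 -0.5] t 0.1
[[[-5.6,-25.4,21.3,0.106,0,0,1],[-5.6,-23,23.9,0.107,0,0,1],[-5.6,-20.3,26.2,0.106,0,0,1],[-5.6,-17.4,28.2,0.107,0,0,1],[-5.6,-14.3,29.9,0.106,0,0,1]]]
[[[-5.6,-11.1,31.2,0.107,0,0,1],[-5.6,-7.7,32.2,0.106,0,0,1],[-5.6,-4.2,32.9,0.107,0,0,1],[-5.6,-0.7,33.1,0.106,0,0,1],[-5.6,2.8,33,0.107,0.001,0,1]]]
[[[-5.6,6.3,32.5,0.106,0,0.001,1],[0,6,15,0.105,0,-0,1],[0,7.5,14.3,0.105,0,-0,1],[0,9,13.4,0.105,0,-0,1],[0,10.4,12.4,0.105,0,-0,1]]]
[[[0,11.6,11.2,0.105,0,-0,1],[0,12.7,10,0.104,0,-0,1],[0,13.7,8.6,0.105,-0,-0,1],[0,14.5,7.1,0.104,-0,-0,1],[0,15.2,5.6,0.105,-0,-0,1]]]
[[[0.1,15.6,3.9,0.104,-0,-0.001,1],[-0,35.7,5.6,0.081,0,0,1],[-0,36,2.7,0.081,0,0,1],[-0,36.1,-0.2,0.081,0,0,1],[-0,36,-3.1,0.081,0,0,1]]]
[[[-0.1,35.6,-6.1,0.081,0,0,1],[-0,35,-8.9,0.082,0,0,1],[-0.1,34.2,-11.7,0.081,0,0,1]]]
```

>>> drive_tool:
  increments:
    - [[-6,-25,21,0.106,0,0,1],[-6,-23,24,0.107,0,0,1],[-6,-20,26,0.106,0,0,1],[-6,-17,28,0.107,0,0,1],[-6,-14,30,0.106,0,0,1]]
  grip_force: 20

```text
time_s: 0.52
ee_pos: [0.2966, 0.4401, 0.2638]
eef_rot: [-1.689, 1.562, -2.63]
ft_force: [0.7, 0.0, 0.1]
grip_width: 0.644
```

>>> drive_tool:
  increments:
    - [[-6,-11,31,0.107,0,0,1],[-6,-8,32,0.106,0,0,1],[-6,-4,33,0.107,0,0,1],[-6,-1,33,0.106,0,0,1],[-6,3,33,0.107,0,0,1]]

```text
time_s: 0.93
ee_pos: [0.342, 0.272, 0.2939]
eef_rot: [-1.112, 1.559, -2.613]
ft_force: [1.0, -0.1, -0.1]
grip_width: 0.265
```

Run:
```python
from task import *
w=handle('bf',.065,.070,.029,.30,180)
rows([(.42,.10,.30,-60),w]);print(r.get_obs()['joints'].round(2))
```

```text
now [0.342  0.272  0.2939] th 4.0 f [ 1.  -0.1 -0.1] t 0.93
[[[-0.6,6.6,17.7,0.112,0.001,0.001,1],[-0.6,8.5,16.9,0.112,0.001,0.001,1],[-0.6,10.3,15.8,0.112,0.001,0.001,1],[-0.6,12.1,14.5,0.112,0.001,0.001,1],[-0.6,13.6,13.1,0.111,0.001,0,1]]]
[[[-0.6,15,11.5,0.112,0.001,0.001,1],[-0.6,16.2,9.8,0.111,0.001,0,1],[-0.6,17.1,7.9,0.112,0.001,0.001,1],[-0.6,17.9,6,0.111,0.001,0,1],[-0.7,18.5,3.9,0.112,0.001,0.001,1]]]
[[[0,35.7,5.6,0.081,-0,-0,1],[0,36,2.7,0.081,-0,-0,1],[0,36.1,-0.2,0.081,-0,-0,1],[0,36,-3.2,0.081,-0,-0,1],[0,35.6,-6.1,0.081,-0,-0,1]]]
[[[0.1,35,-8.9,0.082,-0,-0,1],[0,34.2,-11.7,0.081,-0,-0,1]]]
[-1.05  0.1   0.3   2.01 -0.04  1.04 -0.66]
```

>>> drive_tool:
  increments:
    - [[-1,7,18,0.112,0.001,0.001,1],[-1,8.5,17,0.112,0.001,0.001,1],[-1,10,16,0.112,0.001,0.001,1],[-1,12,14.5,0.112,0.001,0.001,1],[-1,13.5,13,0.112,0.001,0,1]]

```text
time_s: 1.35
ee_pos: [0.3807, 0.1759, 0.2997]
eef_rot: [-0.925, 1.565, -3.02]
ft_force: [1.0, 0.0, 0.6]
grip_width: 0.007
```

>>> drive_tool:
  increments:
    - [[-0.5,15,11.5,0.112,0.001,0.001,1],[-0.5,16,10,0.112,0.001,0,1],[-0.5,17,8,0.112,0.001,0.001,1],[-0.5,18,6,0.112,0.001,0,1],[-0.5,18.5,4,0.112,0.001,0.001,1]]

```text
time_s: 1.77
ee_pos: [0.4151, 0.0827, 0.3015]
eef_rot: [-0.872, 1.569, 2.727]
ft_force: [0.2, 0.2, -1.0]
grip_width: 0.008
```

Run:
```python
from task import *
w=handle('bf',.065,.070,.029,.25,180)
rows([w]);print(r.get_obs()['joints'].round(2))
```

```text
now [0.4151 0.0827 0.3015] th -63.8 f [ 0.2  0.2 -1. ] t 1.77
[[[7.3,34.1,1.5,0.072,0,0,1],[7.3,34.1,-1,0.072,0,0,1],[7.3,33.9,-3.4,0.072,0,0,1],[7.3,33.6,-5.9,0.071,0,0,1],[7.3,33.1,-8.2,0.072,0.001,0,1]]]
[[[7.4,32.4,-10.6,0.071,0,0,1],[7.3,31.6,-12.9,0.072,0.001,0.001,1]]]
[-0.84  0.05  0.56  2.05 -0.03  1.05 -1.37]
```

>>> drive_tool:
  increments:
    - [[7,34,1.5,0.072,0,0,1],[7,34,-1,0.072,0,0,1],[7,34,-3.5,0.072,0,0,1],[7,33.5,-6,0.072,0,0,1],[7,33,-8,0.072,0,0,1]]

```text
time_s: 2.18
ee_pos: [0.484, -0.0768, 0.2659]
eef_rot: [-1.95, 1.566, 1.277]
ft_force: [0.9, 1.6, -0.5]
grip_width: 0.0
```

>>> drive_tool:
  increments:
    - [[7,32,-11,0.072,0,0,1],[7,32,-13,0.072,0,0,1]]

```text
time_s: 2.35
ee_pos: [0.5115, -0.1423, 0.2505]
eef_rot: [-1.711, 1.565, 1.366]
ft_force: [0.8, 1.7, 0.4]
grip_width: 0.004
```

Run:
```python
from task import *
w=handle('bf',.065,.070,.029,.25,180)
rows([w,(*w[:2],.135,w[3])]);print(r.get_obs()['joints'].round(2))
crop("top","t3",160,120,360,270,4);crop("scene","s3",160,100,360,250,4)
```

```text
now [ 0.5115 -0.1423  0.2505] th -93.7 f [0.8 1.7 0.4] t 2.35
[[[0.5,-6.3,0.9,-0.021,-0.001,0.005,1],[28.7,0,-0,0,0,0,1],[28.8,0,-0,0,0,0,1],[28.7,0,-0,0,0,0,1],[28.8,0,-0,0,0,0,1]]]
[-0.4   0.39  0.76  1.87 -0.32  1.   -1.14]
```

View pics/t3.png

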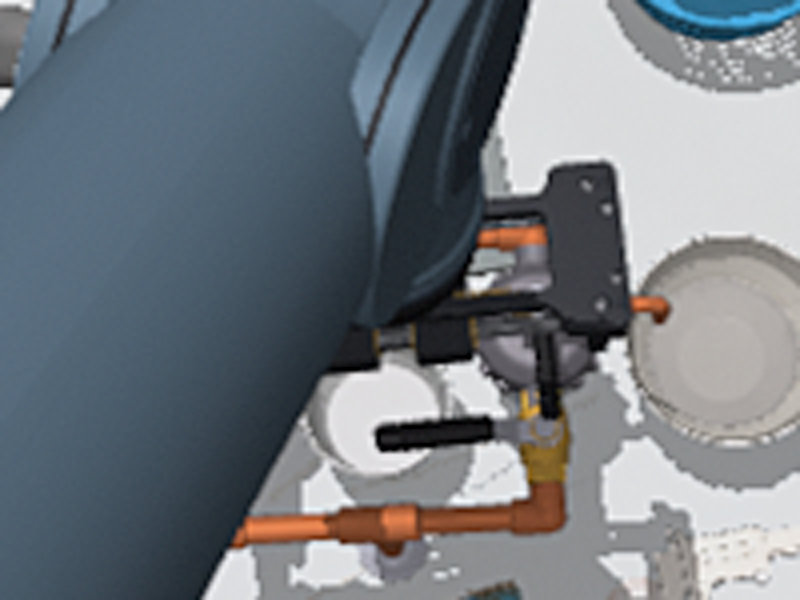

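View pics/s3.png

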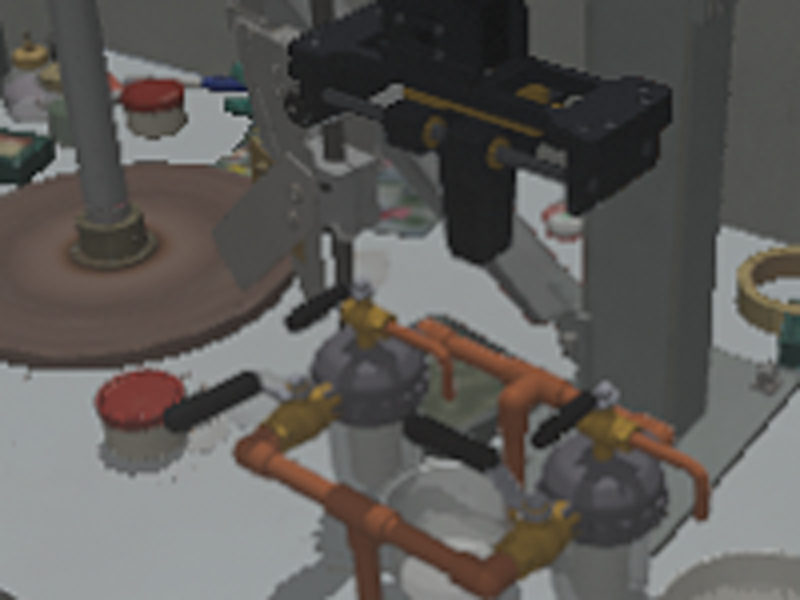

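>>> drive_tool:
  increments:
    - [[0.5,-6,1,-0.02,0,0.005,1],[29,0,0,0,0,0,1],[29,0,0,0,0,0,1],[29,0,0,0,0,0,1],[20,0,0,0,0,0,1]]

```text
time_s: 2.87
ee_pos: [0.5134, -0.1371, 0.1426]
eef_rot: [2.76, 1.562, -0.423]
ft_force: [0.8, 0.2, 0.3]
grip_width: 0.003
```

Run:
```python
from task import *
w=handle('bf',.065,.070,.019,.135,180)
rows([w]);print(r.get_obs()['joints'].round(2))
crop("top","t4",160,120,360,270,4);crop("scene","s4",160,100,360,250,4)
```

```text
now [ 0.5134 -0.1371  0.1426] th -92.4 f [0.8 0.2 0.3] t 2.87
[[[7.5,-1.1,12.5,0.003,-0.008,-0.003,1]]]
[-0.32  0.54  0.65  1.96 -0.46  0.77 -1.02]
```

View pics/s4.png

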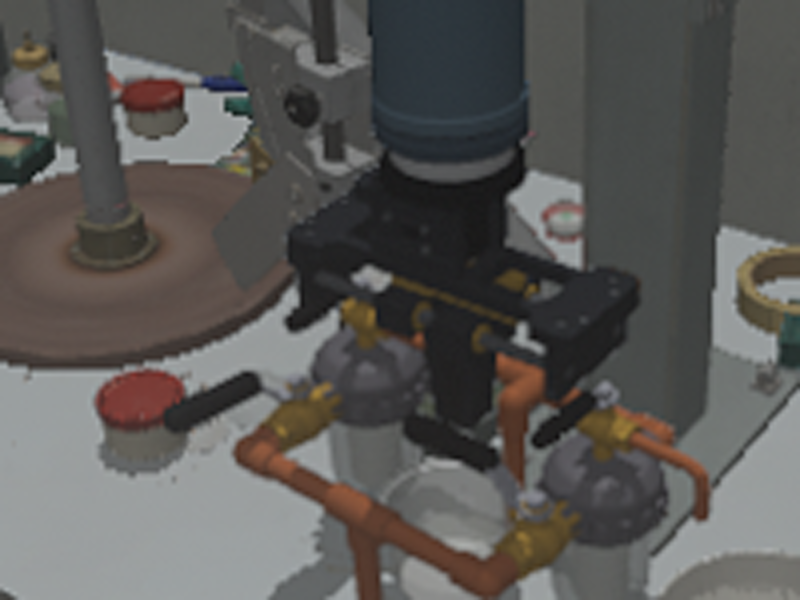

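>>> drive_tool:
  increments:
    - [[5,-1,4,0,-0.006,0,1],[0,0,4,0,0,0,1],[0,0,3,0,0,0,1],[0,0,3,0,0,0,1]]

```text
time_s: 3.3
ee_pos: [0.4998, -0.1324, 0.1404]
eef_rot: [2.469, 1.567, -0.708]
ft_force: [4.1, -0.1, -2.2]
grip_width: 0.005
```

Run:
```python
from task import *
rows([handle('bf',q,.070,.016,.137,180) for q in np.arange(.14,1.58,.08)])
```

```text
now [ 0.4998 -0.1324  0.1404] th -92.0 f [ 4.1 -0.1 -2.2] t 3.3
[[[3.4,2,7,-0.066,-0.003,-0.002,1],[-0,-1.1,5.6,-0.08,0,-0,1],[-0,-1,5.6,-0.08,0,-0,1],[-0,-1.1,5.7,-0.08,0,-0,1],[-0,-1,5.6,-0.08,0,-0,1]]]
[[[-0,-1.1,5.7,-0.08,0,-0,1],[0,-1,5.6,-0.08,0,-0,1],[0,-1.1,5.7,-0.08,0,-0,1],[0,-1.1,5.6,-0.08,0,0,1],[0,-1,5.7,-0.08,0,0,1]]]
[[[0,-1.1,5.6,-0.08,0,0,1],[0,-1,5.7,-0.08,0,0,1],[0,-1.1,5.6,-0.08,0,0,1],[0,-1,5.6,-0.08,0,0,1],[0,-1.1,5.7,-0.08,0,0,1]]]
[[[0,-1,5.6,-0.08,0,0,1],[0,-1.1,5.7,-0.08,0,0,1],[0,-1,5.6,-0.08,0,0,1]]]
```

>>> drive_tool:
  increments:
    - [[2,1,6,-0.07,0,0,1],[0,-1,6,-0.08,0,0,1],[0,-1,6,-0.08,0,0,1],[0,-1,6,-0.08,0,0,1],[0,-1,6,-0.08,0,0,1]]

```text
time_s: 3.72
ee_pos: [0.4782, -0.1306, 0.1447]
eef_rot: [2.656, 1.545, -0.112]
ft_force: [3.0, 1.7, -2.2]
grip_width: 0.002
```

```bash
cat >> task.py <<'E'
def est(piv,off,vent=False):
    """handle angle from finger centre, off = finger-to-handle-axis signed offset (CW +)"""
    P,M,o=pose_now();d=P[:2]-PIV[piv][:2];R0=np.hypot(*d)
    h=np.arctan2(d[1],d[0])+np.arcsin(off/R0)
    q=(h-a-np.pi/2-(np.pi/2 if vent else 0)+np.pi)%(2*np.pi)-np.pi
    t=np.array([-np.sin(h),np.cos(h)]);f=np.array(o['ft_force'][:2])
    print("q est",round(q,3),"rad",round(np.sqrt(R0**2-off**2),4),"F_tang",round(f@t,2),"F_rad",round(f@np.array([np.cos(h),np.sin(h)]),2),"j",o['joints'].round(2).tolist())
    return q
E
python3 - <<'E'
from task import *
q=est('bf',.016)
rows([handle('bf',q,.070,.016,.137,180) for q in np.arange(q+.08,1.58,.08)])
E
```

```text
q est 0.337 rad 0.0722 F_tang -3.32 F_rad 0.97 j [-0.26, 0.45, 0.55, 2.06, -0.36, 0.7, -0.68]
now [ 0.4782 -0.1306  0.1447] th -68.6 f [ 3.   1.7 -2.2] t 3.72
[[[7.6,0.3,5.9,0.066,-0.023,-0.011,1],[-0,-1.1,5.7,-0.08,-0,-0,1],[-0,-1.1,5.6,-0.08,-0,-0,1],[-0,-1,5.7,-0.08,-0,-0,1],[-0,-1.1,5.6,-0.08,-0,-0,1]]]
[[[-0,-1,5.7,-0.08,-0,-0,1],[-0,-1.1,5.6,-0.08,-0,-0,1],[-0,-1,5.7,-0.08,-0,-0,1],[-0,-1.1,5.6,-0.08,-0,-0,1],[-0,-1.1,5.6,-0.08,0,-0,1]]]
[[[-0,-1,5.7,-0.08,0,-0,1],[-0,-1.1,5.6,-0.08,0,-0,1],[-0,-1,5.7,-0.08,0,-0,1],[-0,-1.1,5.6,-0.08,0,-0,1],[-0,-1,5.7,-0.08,0,-0,1]]]
```

>>> drive_tool:
  increments:
    - [[6,0,6,-0.02,-0.02,-0.01,1],[2,-1,7,-0.07,0,0,1],[2,-1,7,-0.07,0,0,1],[1,-1,7,-0.07,0,0,1],[1,-1,7,-0.07,0,0,1]]

```text
time_s: 4.13
ee_pos: [0.4547, -0.1378, 0.1394]
eef_rot: [2.622, 1.546, 0.176]
ft_force: [1.6, 4.9, 0.9]
grip_width: 0.005
```

Run:
```python
from task import *
q=est('bf',.016)
rows([handle('bf',q,.070,.016,.137,180) for q in np.arange(q+.08,1.58,.08)])
```

```text
q est 0.684 rad 0.0692 F_tang -4.03 F_rad 3.27 j [-0.17, 0.41, 0.46, 2.11, -0.31, 0.66, -0.37]
now [ 0.4547 -0.1378  0.1394] th -50.2 f [1.6 4.9 0.9] t 4.13
[[[2.2,-2.5,5.4,0.041,-0.022,-0.012,1],[0,-1.1,5.7,-0.08,0,0,1],[0,-1,5.6,-0.08,0,0,1],[0.1,-1.1,5.7,-0.08,0,0,1],[-0,-1,5.6,-0.08,0,0,1]]]
[[[-0,-1.1,5.7,-0.08,0,0,1],[-0,-1,5.6,-0.08,0,0,1],[-0,-1.1,5.6,-0.08,0,0,1],[-0,-1.1,5.7,-0.08,0,0,1],[-0,-1,5.6,-0.08,0,0,1]]]
[[[-0,-1.1,5.7,-0.08,0,0,1]]]
```

>>> drive_tool:
  increments:
    - [[3,-2,6,-0.04,-0.02,-0.01,1],[1.5,-1,7,-0.08,-0.003,0,1],[1.5,-1,7,-0.08,-0.003,0,1],[1,-1,7,-0.08,-0.003,0,1],[1,-1,7,-0.08,-0.003,0,1]]

```text
time_s: 4.55
ee_pos: [0.4318, -0.1529, 0.1369]
eef_rot: [1.605, 1.562, -0.458]
ft_force: [-0.5, 6.0, 2.2]
grip_width: 0.006
```

Run:
```python
from task import *
q=est('bf',.016)
rows([handle('bf',q,.070,.016,.137,180) for q in np.arange(q+.08,1.58,.08)])
```

```text
q est 1.08 rad 0.0681 F_tang -4.63 F_rad 3.79 j [-0.07, 0.39, 0.37, 2.14, -0.23, 0.65, -0.03]
now [ 0.4318 -0.1529  0.1369] th -28.2 f [-0.5  6.   2.2] t 4.55
[[[-0.1,-3.5,5.3,0.028,-0,-0.009,1],[0,-1.1,5.6,-0.08,-0,0,1],[0,-1.1,5.7,-0.08,-0,0,1],[0,-1,5.6,-0.08,-0,0,1],[0,-1.1,5.7,-0.08,-0.001,0,1]]]
[[[0,-1,5.6,-0.08,0,0,1]]]
```

Free torque shows ~4.5 N tangential. Advance, then small steps near the stop.

>>> drive_tool:
  increments:
    - [[0.5,-3,6,-0.04,0,-0.009,1],[0.5,-2,6,-0.07,0,0,1],[0.5,-2,6,-0.07,0,0,1],[0.5,-1,6,-0.07,0,0,1]]

```text
time_s: 4.88
ee_pos: [0.4177, -0.1686, 0.1385]
eef_rot: [2.122, 1.561, 0.327]
ft_force: [0.3, 4.9, -2.7]
grip_width: 0.008
```

Run:
```python
from task import *
q=est('bf',.016)
rows([handle('bf',q,.070,.016,.137,180) for q in np.arange(q+.04,1.58,.04)])
```

```text
q est 1.376 rad 0.0692 F_tang -4.81 F_rad 1.14 j [0.03, 0.37, 0.31, 2.15, -0.19, 0.64, 0.25]
now [ 0.4177 -0.1686  0.1385] th -12.9 f [ 0.3  4.9 -2.7] t 4.88
[[[1.5,-1.6,2.7,0.039,-0.005,-0.008,1],[0,-0.6,2.8,-0.04,-0,-0,1],[0,-0.6,2.8,-0.04,-0,-0,1],[0,-0.6,2.8,-0.04,-0,-0,1],[0,-0.6,2.8,-0.04,-0,-0,1]]]
```

>>> drive_tool:
  increments:
    - [[1,-1,4,-0.03,0,0,1],[0.5,-0.5,4,-0.04,0,0,1]]

```text
time_s: 5.05
ee_pos: [0.4147, -0.1748, 0.1386]
eef_rot: [2.125, 1.558, 0.405]
ft_force: [-0.4, 4.4, -2.8]
grip_width: 0.006
```

>>> drive_tool:
  increments:
    - [[0.5,-0.5,3,-0.03,0,0,1]]

```text
time_s: 5.13
ee_pos: [0.4137, -0.177, 0.1387]
eef_rot: [2.128, 1.557, 0.441]
ft_force: [1.6, 4.4, -2.8]
grip_width: 0.001
```

Run:
```python
from task import *
q=est('bf',.016)
P,M,o=pose_now();print(P,o['ft_force'])
crop("top","t5",160,120,360,270,4);crop("scene","s5",160,100,360,250,4)
```

```text
q est 1.509 rad 0.069 F_tang -4.59 F_rad -0.82 j [0.08, 0.36, 0.28, 2.15, -0.18, 0.64, 0.37]
[ 0.41369139 -0.1770382   0.13873451] [ 1.58747728  4.38137242 -2.76755615]
```

View pics/t5.png

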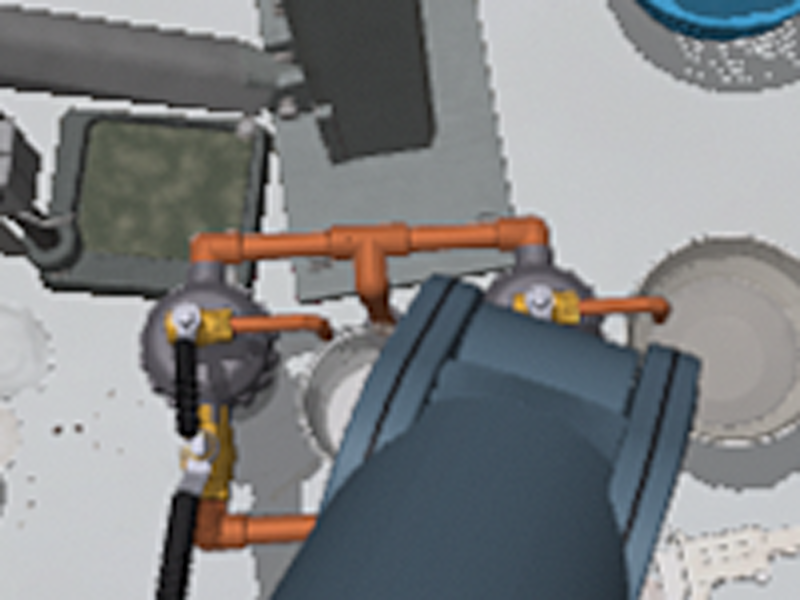

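View pics/s5.png

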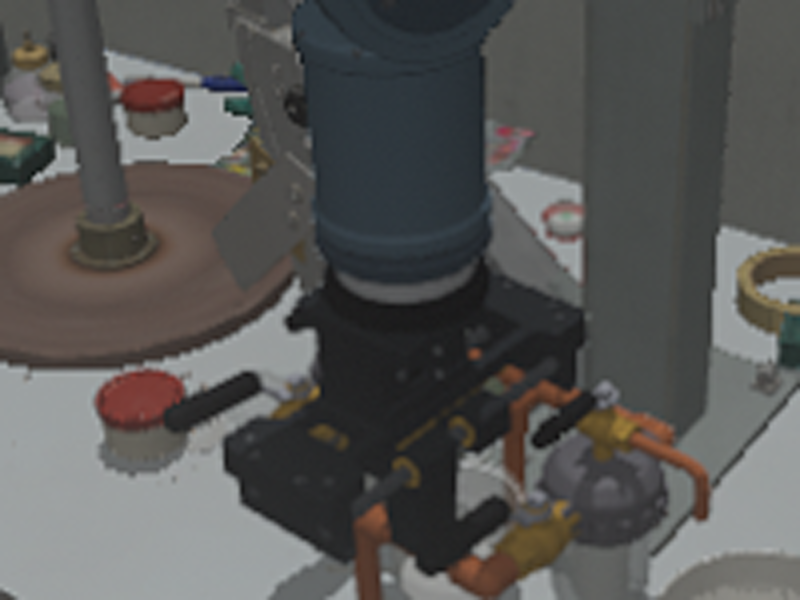

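>>> drive_tool:
  increments:
    - [[0.5,0,3,-0.02,0,0,1]]

```text
time_s: 5.32
ee_pos: [0.413, -0.1795, 0.1386]
eef_rot: [2.162, 1.557, 0.493]
ft_force: [-1.9, 4.2, 2.1]
grip_width: 0.005
```

>>> drive_tool:
  increments:
    - [[0.5,0,2.5,-0.02,0,0,1]]

```text
time_s: 5.4
ee_pos: [0.4127, -0.1799, 0.1385]
eef_rot: [2.347, 1.556, 0.7]
ft_force: [-1.0, 12.9, 8.7]
grip_width: 0.006
```

>>> drive_tool:
  increments:
    - [[0,0,-4,0,0,0,1],[0,0,-10,0,0,0,1],[-20,0,-4,0,0,0,1],[-35,0,0,0,0,0,1],[-35,0,0,0,0,0,1]]

```text
time_s: 5.82
ee_pos: [0.4097, -0.1611, 0.2273]
eef_rot: [3.003, 1.562, 1.356]
ft_force: [1.4, 0.1, -0.3]
grip_width: 0.005
```

Run:
```python
from task import *
w=handle('sf',1.42,.070,-.030,.24,180);print(w)
rows([w,(*w[:2],.138,w[3])]);print(r.get_obs()['joints'].round(2))
crop("top","t6",160,150,360,300,4);crop("scene","s6",160,100,360,250,4)
```

```text
(np.float64(0.4232310197944788), np.float64(-0.036628532389900076), 0.24, np.float64(345.08297145541786))
now [ 0.4097 -0.1611  0.2273] th -4.3 f [ 1.4  0.1 -0.3] t 5.82
[[[-2.9,1,-31.3,0.046,-0.002,-0,1],[-3,-0.4,-31.3,0.046,-0.002,-0,1],[-3,-1.9,-31.3,0.046,-0.002,-0,1],[-3.2,-3.2,-31.1,0.046,-0.003,-0,1],[34,-0,-0,0,0,-0,1]]]
[[[34,-0,-0,0,0,-0,1],[34,-0.1,-0.1,0,0,-0,1]]]
[ 0.    0.19  0.31  2.09 -0.09  0.87  0.29]
```

View pics/t6.png

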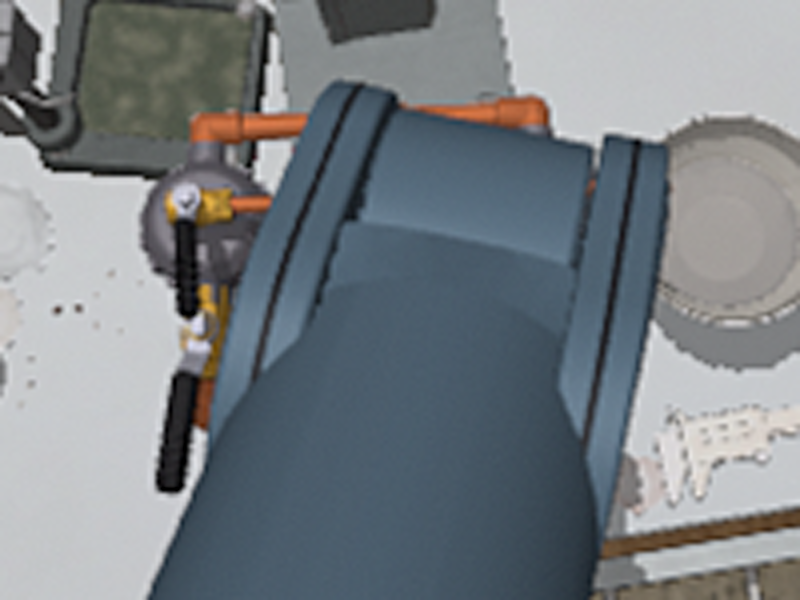

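View pics/s6.png

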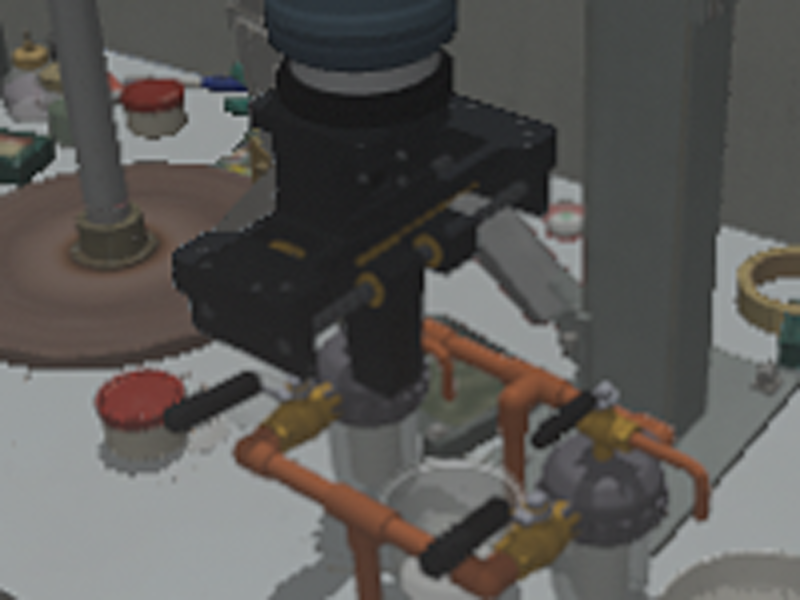

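Run:
```python
from task import *
for q in(1.45,1.5,1.571):
    w=handle('bf',q,.088,0,.146,0);v=handle('bf',q,.026,0,.146,0)
    print(q,((proj("scene",[w[:3],v[:3]])-[160,100])*4+2).round(0).tolist())
```

```text
1.45 [[412.0, 558.0], [501.0, 502.0]]
1.5 [[418.0, 562.0], [503.0, 503.0]]
1.571 [[427.0, 567.0], [506.0, 504.0]]
```

>>> drive_tool:
  increments:
    - [[-3,1,-31,0.046,0,0,1],[-3,0,-31,0.046,0,0,1],[-3,-2,-31,0.046,0,0,1],[-3,-3,-31,0.046,0,0,1]]

```text
time_s: 6.25
ee_pos: [0.4291, -0.0423, 0.2455]
eef_rot: [1.898, 1.55, 0.046]
ft_force: [1.4, 1.1, -0.0]
grip_width: 0.005
```

Run:
```python
from task import *
w=handle('sf',1.42,.070,-.030,.24,180);print(w)
rows([(*w[:2],.138,w[3])]);print(r.get_obs()['joints'].round(2))
```

```text
(np.float64(0.4232310197944788), np.float64(-0.036628532389900076), 0.24, np.float64(345.08297145541786))
now [ 0.4291 -0.0423  0.2455] th -16.1 f [ 1.4  1.1 -0. ] t 6.25
[[[35.8,-3.1,-1,-0.007,-0.002,-0.007,1],[35.8,-2.9,-1.1,-0.007,-0.002,-0.006,1],[35.8,-2.6,-1.2,-0.007,-0.003,-0.007,1]]]
[-0.22  0.14  0.24  2.1  -0.04  0.88 -0.24]
```

>>> drive_tool:
  increments:
    - [[36,-3,-1,-0.007,-0.002,-0.007,1],[36,-3,-1,-0.007,-0.002,-0.006,1],[36,-2.5,-1,-0.007,-0.002,-0.006,1]]

```text
time_s: 6.5
ee_pos: [0.4328, -0.0284, 0.1413]
eef_rot: [1.963, 1.547, 0.139]
ft_force: [1.1, 1.2, 0.1]
grip_width: 0.006
```

>>> drive_tool:
  increments:
    - [[0,0,-4,0,0,0,1],[0,0,-4,0,0,0,1],[0,0,-3,0,0,0,1]]

```text
time_s: 6.75
ee_pos: [0.4298, -0.0198, 0.1359]
eef_rot: [1.565, 1.561, -0.261]
ft_force: [-1.0, -6.5, -4.1]
grip_width: 0.007
```

Run:
```python
from task import *
q=est('sf',-.016)
rows([handle('sf',q,.070,-.016,.138,180) for q in np.arange(q-.08,0,-.08)])
```

```text
q est 1.362 rad 0.0672 F_tang 6.44 F_rad -1.06 j [-0.23, 0.33, 0.2, 2.2, -0.11, 0.61, -0.21]
now [ 0.4298 -0.0198  0.1359] th -14.6 f [-1.  -6.5 -4.1] t 6.75
[[[-1,-1.7,-2.9,0.072,-0,-0.005,1],[-1.1,-2,-2.8,0.071,-0.001,-0.004,1],[0,-1.1,-5.7,0.08,0,-0,1],[0,-1,-5.6,0.08,0,-0,1],[0,-1.1,-5.7,0.08,0,-0.001,1]]]
[[[0,-1,-5.6,0.08,0,0,1],[0,-1.1,-5.7,0.08,0,0,1],[0,-1,-5.6,0.08,0,0,1],[0,-1.1,-5.7,0.08,0,0,1],[0,-1,-5.6,0.08,0,0,1]]]
[[[0,-1.1,-5.7,0.08,0,0,1],[0,-1,-5.6,0.08,0,0,1],[0,-1.1,-5.7,0.08,0.001,0,1],[0,-1,-5.6,0.08,-0,0,1],[0,-1.1,-5.6,0.08,-0,0,1]]]
[[[0,-1,-5.7,0.08,-0,0,1],[0,-1.1,-5.6,0.08,-0,0,1],[0,-1,-5.7,0.08,-0,0,1]]]
```

>>> drive_tool:
  increments:
    - [[-1,-1.5,-6,0.06,0,-0.005,1],[0,-1.5,-7,0.075,0,-0.004,1],[0,-1,-7,0.075,0,0,1],[0,-1,-7,0.075,0,0,1],[0,-1,-7,0.075,0,0,1]]

```text
time_s: 7.17
ee_pos: [0.4345, 0.0057, 0.1423]
eef_rot: [0.151, 1.562, -2.064]
ft_force: [-2.3, -5.5, -3.7]
grip_width: 0.006
```

Run:
```python
from task import *
q=est('sf',-.016)
rows([handle('sf',q,.070,-.016,.138,180) for q in np.arange(q-.08,0,-.08)])
```

```text
q est 0.999 rad 0.0696 F_tang 5.69 F_rad -1.71 j [-0.37, 0.34, 0.29, 2.17, -0.15, 0.65, -0.62]
now [0.4345 0.0057 0.1423] th -36.9 f [-2.3 -5.5 -3.7] t 7.17
[[[2.1,-0.6,-2.9,0.059,0.004,-0.001,1],[2.2,-0.8,-2.8,0.059,0.005,-0.001,1],[-0,-1.1,-5.6,0.08,-0,0,1],[-0,-1.1,-5.7,0.08,-0,0,1],[-0,-1,-5.6,0.08,-0,0,1]]]
[[[0,-1.1,-5.7,0.08,-0,0,1],[0,-1,-5.6,0.08,-0,0,1],[0,-1.1,-5.7,0.08,-0,0,1],[0,-1,-5.6,0.08,-0,0,1],[0,-1.1,-5.6,0.08,-0,0,1]]]
[[[0,-1,-5.7,0.08,-0,0,1],[0,-1.1,-5.6,0.08,-0,0,1],[0,-1.1,-5.7,0.08,-0,0,1]]]
```

>>> drive_tool:
  increments:
    - [[3,-1,-6,0.06,0.004,0,1],[2,-1,-7,0.07,0.004,0,1],[1,-1,-7,0.075,0,0,1],[1,-1,-7,0.075,0,0,1],[0.5,-1,-7,0.075,0,0,1]]

```text
time_s: 7.58
ee_pos: [0.4514, 0.0284, 0.1418]
eef_rot: [0.265, 1.564, -2.335]
ft_force: [-5.2, -3.3, -3.3]
grip_width: 0.01
```

Run:
```python
from task import *
q=est('sf',-.016)
rows([handle('sf',q,.070,-.016,.138,180) for q in np.arange(q-.08,0,-.08)])
```

```text
q est 0.603 rad 0.07 F_tang 6.19 F_rad -0.44 j [-0.48, 0.37, 0.38, 2.14, -0.21, 0.67, -0.99]
now [0.4514 0.0284 0.1418] th -58.9 f [-5.2 -3.3 -3.3] t 7.58
[[[1.9,-0.4,-2.9,0.065,0.003,-0.001,1],[1.9,-0.6,-2.8,0.064,0.003,-0.001,1],[0,-1,-5.6,0.08,0,-0,1],[0,-1.1,-5.7,0.08,0,-0,1],[-0,-1,-5.6,0.08,0,-0,1]]]
[[[-0,-1.1,-5.7,0.08,0,-0,1],[-0,-1,-5.6,0.08,0,-0,1],[-0,-1.1,-5.7,0.08,0,-0,1]]]
```

>>> drive_tool:
  increments:
    - [[2,-1,-6,0.065,0.003,0,1],[2,-1,-7,0.07,0.003,0,1],[1,-1,-7,0.075,0,0,1],[1,-1,-6,0.075,0,0,1]]

```text
time_s: 7.92
ee_pos: [0.4695, 0.0404, 0.1414]
eef_rot: [0.113, 1.564, -2.793]
ft_force: [-5.2, -2.9, -3.3]
grip_width: 0.003
```

Run:
```python
from task import *
q=est('sf',-.016)
rows([handle('sf',q,.070,-.016,.138,180) for q in np.arange(q-.04,0,-.04)])
```

```text
q est 0.301 rad 0.0704 F_tang 5.61 F_rad -1.82 j [-0.55, 0.41, 0.45, 2.09, -0.27, 0.7, -1.25]
now [0.4695 0.0404 0.1414] th -76.5 f [-5.2 -2.9 -3.3] t 7.92
[[[3.4,-0,-2.8,0.084,0.007,-0.001,1],[-0,-0.6,-2.8,0.04,-0,-0,1],[-0,-0.6,-2.9,0.04,-0,-0,1],[-0,-0.6,-2.8,0.04,-0,-0,1],[-0,-0.6,-2.8,0.04,-0,-0,1]]]
[[[-0,-0.5,-2.8,0.04,-0,-0,1],[-0,-0.6,-2.8,0.04,-0,-0,1]]]
```

>>> drive_tool:
  increments:
    - [[2,0,-5,0.06,0.004,0,1],[1,-1,-5,0.05,0,0,1],[0,-1,-4,0.04,0,0,1]]

```text
time_s: 8.17
ee_pos: [0.4791, 0.0447, 0.142]
eef_rot: [-0.09, 1.56, 3.123]
ft_force: [-5.9, -1.8, -3.3]
grip_width: 0.009
```

Run:
```python
from task import *
q=est('sf',-.016)
rows([handle('sf',q,.070,-.016,.138,180) for q in np.arange(q-.03,-.001,-.03)])
```

```text
q est 0.159 rad 0.0712 F_tang 5.99 F_rad -1.54 j [-0.58, 0.44, 0.49, 2.07, -0.31, 0.72, -1.39]
now [0.4791 0.0447 0.142 ] th -85.9 f [-5.9 -1.8 -3.3] t 8.17
[[[4,0.8,-2.1,0.053,0.011,0.001,1],[0,-0.4,-2.1,0.03,-0,-0,1],[0,-0.5,-2.1,0.03,-0,-0,1],[0,-0.4,-2.2,0.03,-0,-0,1],[0,-0.5,-2.1,0.03,-0,-0,1]]]
```

>>> drive_tool:
  increments:
    - [[2,0,-4,0.04,0.005,0,1],[0,-0.5,-4,0.03,0,0,1]]

```text
time_s: 8.33
ee_pos: [0.4842, 0.0462, 0.1425]
eef_rot: [-0.229, 1.559, 2.908]
ft_force: [-5.1, -1.0, -3.6]
grip_width: 0.004
```

>>> drive_tool:
  increments:
    - [[0,-0.5,-3,0.03,0,0,1]]

```text
time_s: 8.42
ee_pos: [0.4855, 0.047, 0.1435]
eef_rot: [-0.215, 1.555, 2.89]
ft_force: [-4.6, -0.7, -3.2]
grip_width: 0.008
```

Run:
```python
from task import *
q=est('sf',-.016);print(r.get_obs()['ft_force'])
```

```text
q est 0.069 rad 0.0721 F_tang 4.58 F_rad -0.9 j [-0.59, 0.45, 0.51, 2.05, -0.33, 0.74, -1.48]
[-4.61280409 -0.71648577 -3.17455161]
```

>>> drive_tool:
  increments:
    - [[2,-0.5,-3,0.01,0,0,1]]

```text
time_s: 8.5
ee_pos: [0.4873, 0.0476, 0.143]
eef_rot: [-0.225, 1.553, 2.868]
ft_force: [-5.2, -0.8, 4.2]
grip_width: 0.006
```

>>> drive_tool:
  increments:
    - [[1,-0.5,-3,0.01,0,0,1]]

```text
time_s: 8.58
ee_pos: [0.4883, 0.0478, 0.1431]
eef_rot: [-0.196, 1.549, 2.884]
ft_force: [-8.9, -3.3, 0.7]
grip_width: 0.006
```

>>> drive_tool:
  increments:
    - [[1,0,-2,0.005,0,0,1]]

```text
time_s: 8.67
ee_pos: [0.4883, 0.0478, 0.1431]
eef_rot: [-0.182, 1.544, 2.892]
ft_force: [-6.2, -1.5, -1.3]
grip_width: 0.004
```

Run:
```python
from task import *
q=est('sf',-.016);print(r.get_obs()['ft_force'])
crop("scene","s7",160,100,360,250,4)
```

```text
q est 0.032 rad 0.0724 F_tang 6.05 F_rad -1.97 j [-0.59, 0.46, 0.52, 2.03, -0.34, 0.75, -1.5]
[-6.17988983 -1.49424118 -1.34762835]
```

View pics/s7.png

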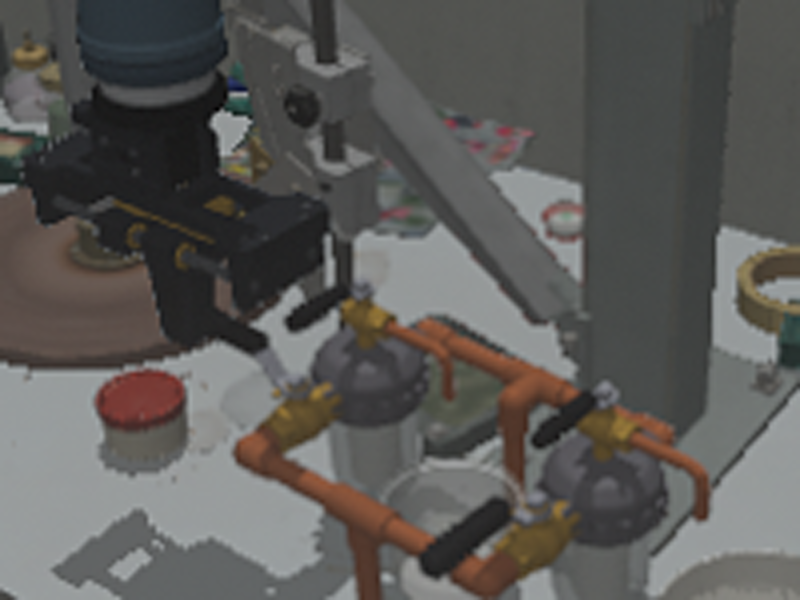

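>>> drive_tool:
  increments:
    - [[1,0,-3.5,0,0.008,0,1]]

```text
time_s: 8.8
ee_pos: [0.4886, 0.0479, 0.1429]
eef_rot: [-0.229, 1.545, 2.844]
ft_force: [-12.4, -1.2, 7.0]
grip_width: 0.007
```

>>> drive_tool:
  increments:
    - [[0,0,-4,0,0.008,0,1]]

```text
time_s: 8.88
ee_pos: [0.4884, 0.0478, 0.1433]
eef_rot: [-0.251, 1.545, 2.821]
ft_force: [-10.2, -0.7, -6.3]
grip_width: 0.004
```

>>> drive_tool:
  increments:
    - [[0,0,4,0,0,0,1],[0,0,12,0,0,0,1],[-30,0,10,-0.1,0,0,1],[-35,0,10,-0.11,0,0,1],[-20,2,5,-0.11,0,0,1]]

```text
time_s: 9.3
ee_pos: [0.4484, 0.0473, 0.236]
eef_rot: [-0.629, 1.545, 2.77]
ft_force: [0.2, 0.6, 0.4]
grip_width: 0.005
```

Run:
```python
from task import *
w=handle('sv',.03,.045,.030,.24,180,True);print(w)
rows([(.46,.0,.24,w[3]),w,(*w[:2],.166,w[3])]);print(r.get_obs()['joints'].round(2))
crop("scene","s8",160,100,360,250,4);crop("top","t8",160,150,360,300,4)
```

```text
(np.float64(0.5157613426509924), np.float64(0.0012622139228598353), 0.24, np.float64(355.4418379322334))
now [0.4484 0.0473 0.236 ] th -75.3 f [0.2 0.6 0.4] t 9.3
[[[-0.4,4.4,0.1,-0.112,0.001,0.002,1],[-0.4,4.4,0.6,-0.112,0.001,0.002,1],[-0.4,4.3,1.1,-0.112,0.001,0.002,1],[-0.4,4.1,1.5,-0.112,0.001,0.002,1],[-0.4,4,2,-0.112,0.001,0.003,1]]]
[[[-0.4,3.7,2.4,-0.112,0.001,0.002,1],[-0.4,3.4,2.8,-0.112,0,0.002,1],[-0.4,3.1,3.2,-0.112,0.001,0.003,1],[-0.4,2.7,3.5,-0.113,0,0.002,1],[-0.4,2.3,3.8,-0.112,0.001,0.003,1]]]
[[[-0.4,1.9,4,-0.113,0,0.002,1],[0,27.7,-2.9,0,0,0,1],[0,27.8,-2.8,0,0,0,1],[37,0,-0,0,0,0,1],[37,0,-0,0,0,0,1]]]
[-0.65  0.23  0.53  2.05 -0.16  0.92 -1.35]
```

View pics/s8.png

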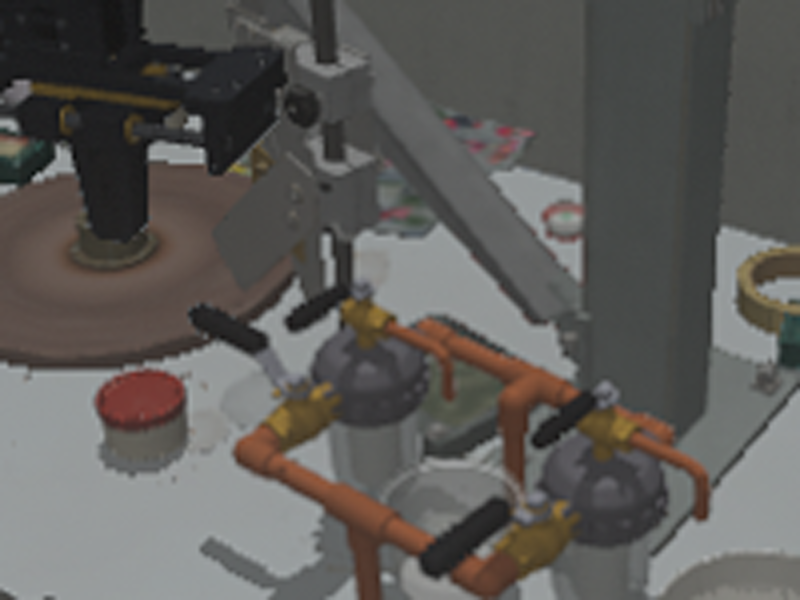

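View pics/t8.png

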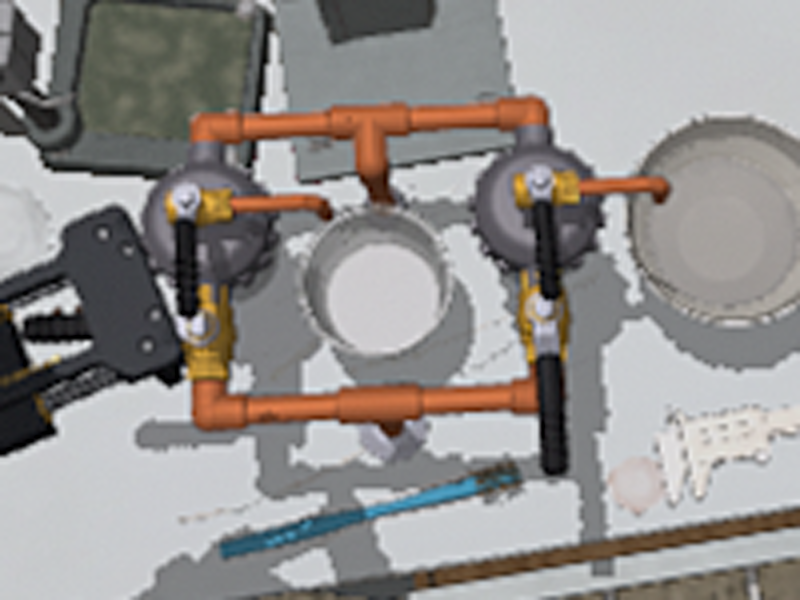

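Run:
```python
from task import *
for q in(1.45,1.5,1.571):
    w=handle('bf',q,.088,0,.146,0);v=handle('bf',q,.026,0,.146,0)
    print(q,((proj("top",[w[:3],v[:3]])-[160,150])*4+2).round(0).tolist())
for q in(0,.05,.1,.15):
    w=handle('sf',q,.088,0,.146,0);v=handle('sf',q,.026,0,.146,0)
    print(q,((proj("scene",[w[:3],v[:3]])-[160,100])*4+2).round(0).tolist())
```

```text
1.45 [[537.0, 473.0], [545.0, 350.0]]
1.5 [[546.0, 473.0], [547.0, 351.0]]
1.571 [[558.0, 473.0], [551.0, 350.0]]
0 [[195.0, 311.0], [265.0, 346.0]]
0.05 [[189.0, 315.0], [263.0, 347.0]]
0.1 [[184.0, 318.0], [262.0, 348.0]]
0.15 [[180.0, 321.0], [260.0, 349.0]]
```

>>> drive_tool:
  increments:
    - [[0,4,0,-0.112,0.001,0.002,1],[0,4,1,-0.112,0.001,0.002,1],[0,4,1,-0.112,0.001,0.002,1],[0,4,1.5,-0.112,0.001,0.002,1],[-1,4,2,-0.112,0.001,0.003,1]]

```text
time_s: 9.82
ee_pos: [0.4585, 0.0288, 0.2438]
eef_rot: [-2.741, 1.558, 1.229]
ft_force: [-0.1, 0.5, -0.5]
grip_width: 0.005
```

>>> drive_tool:
  increments:
    - [[0,4,2.5,-0.112,0.001,0.002,1],[0,3.5,3,-0.112,0,0.002,1],[0,3,3,-0.112,0.001,0.003,1],[0,3,3.5,-0.112,0,0.002,1],[0,2,4,-0.112,0.001,0.003,1]]

```text
time_s: 10.23
ee_pos: [0.4672, 0.0069, 0.2473]
eef_rot: [2.191, 1.542, 0.455]
ft_force: [-0.4, 1.5, -0.5]
grip_width: 0.005
```

Run:
```python
from task import *
w=handle('sv',.03,.045,.030,.24,180,True);print(w)
rows([w,(*w[:2],.166,w[3])]);print(r.get_obs()['joints'].round(2))
```

```text
(np.float64(0.5157613426509924), np.float64(0.0012622139228598353), 0.24, np.float64(355.4418379322334))
now [0.4672 0.0069 0.2473] th -9.5 f [-0.4  1.5 -0.5] t 10.23
[[[4.2,24.3,-1.2,-0.043,-0.008,-0.012,1],[4,24.4,-0.1,-0.043,-0.007,-0.012,1],[37,0,0,-0,-0,0,1],[37,0,0,-0,-0,0,1]]]
[-0.43  0.2   0.38  2.03 -0.11  0.9  -0.17]
```

>>> drive_tool:
  increments:
    - [[4,24,-1,-0.043,-0.008,-0.012,1],[4,24,0,-0.043,-0.007,-0.012,1],[25,0,0,0,0,0,1]]

```text
time_s: 10.48
ee_pos: [0.5203, 0.0004, 0.2206]
eef_rot: [1.952, 1.559, 0.305]
ft_force: [0.9, 0.3, 0.6]
grip_width: 0.009
```

Run:
```python
from task import *
w=handle('sv',.03,.045,.030,.166,180,True);print(w)
rows([w]);print(r.get_obs()['joints'].round(2))
crop("scene","s9",160,100,360,250,4);crop("top","t9",160,150,360,300,4)
```

```text
(np.float64(0.5157613426509924), np.float64(0.0012622139228598353), 0.166, np.float64(355.4418379322334))
now [5.203e-01 4.000e-04 2.206e-01] th -4.4 f [0.9 0.3 0.6] t 10.48
[[[27.3,-2.6,-0.1,0.001,-0.002,-0.006,1],[27.3,-2.4,-0.2,0.002,-0.003,-0.005,1]]]
[-0.38  0.34  0.36  1.92 -0.16  0.89 -0.02]
```

View pics/s9.png

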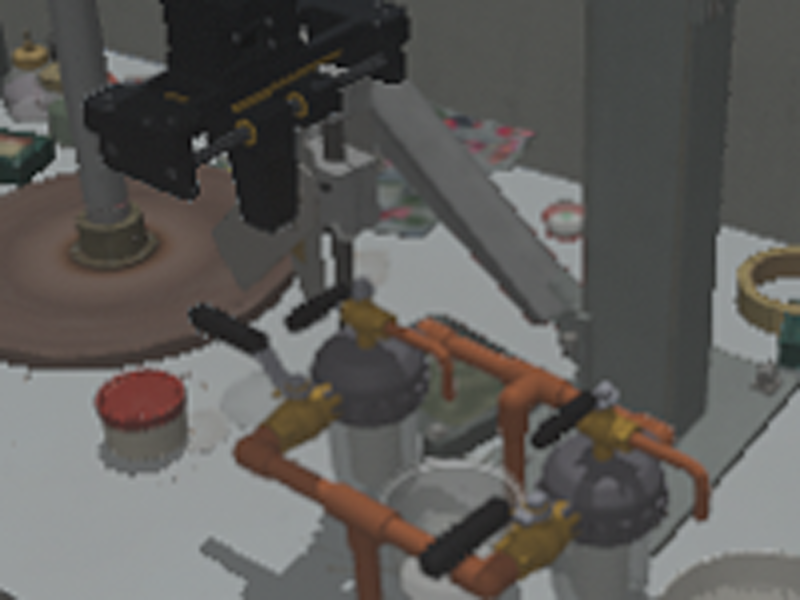

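>>> drive_tool:
  increments:
    - [[27,-2.5,0,0.001,-0.002,-0.006,1],[26,-2.5,0,0.002,-0.002,-0.005,1]]

```text
time_s: 10.75
ee_pos: [0.5102, 0.0012, 0.1661]
eef_rot: [-1.612, 1.565, 3.015]
ft_force: [-0.2, 0.1, -0.3]
grip_width: 0.005
```

>>> drive_tool:
  increments:
    - [[0,0,4,0,0,0,1],[0,0,4,0,0,0,1],[0,0,3,0,0,0,1]]

```text
time_s: 11.0
ee_pos: [0.506, -0.0094, 0.1657]
eef_rot: [-1.546, 1.558, 3.078]
ft_force: [-0.2, -0.3, -0.7]
grip_width: 0.004
```

Run:
```python
from task import *
q=est('sv',.0145,True)
rows([handle('sv',q,.045,.0145,.167,180,True) for q in np.arange(q+.1,1.58,.1)])
```

```text
q est -0.044 rad 0.0552 F_tang 0.31 F_rad 0.15 j [-0.34, 0.41, 0.34, 1.98, -0.19, 0.79, 0.02]
now [ 0.506  -0.0094  0.1657] th -5.0 f [-0.2 -0.3 -0.7] t 11.0
[[[-1.4,8.6,5.1,-0.034,0,0.012,1],[0,-1.2,4.6,-0.1,0,0,1],[0,-1.3,4.6,-0.1,0,0,1],[0,-1.2,4.5,-0.1,0,0,1],[0,-1.2,4.6,-0.1,-0,0,1]]]
[[[0,-1.2,4.6,-0.1,-0,0,1],[0,-1.3,4.5,-0.1,-0,0,1],[0,-1.2,4.6,-0.1,-0,0,1],[0,-1.2,4.6,-0.1,-0,0,1],[0,-1.2,4.5,-0.1,-0,0,1]]]
[[[0,-1.2,4.6,-0.1,-0,0,1],[0,-1.3,4.6,-0.1,-0,0,1],[0,-1.2,4.5,-0.1,-0,0,1],[0,-1.2,4.6,-0.1,-0,0,1],[0,-1.2,4.6,-0.1,-0,0,1]]]
[[[0,-1.3,4.5,-0.1,-0,0,1]]]
```

>>> drive_tool:
  increments:
    - [[-1,5,2,0,0,0.01,1],[-0.5,4,3,-0.02,0,0,1],[0,0,4,-0.07,0,0,1]]

```text
time_s: 11.25
ee_pos: [0.5144, -0.0174, 0.1706]
eef_rot: [-2.897, 1.566, 1.82]
ft_force: [-2.2, 5.9, -4.8]
grip_width: 0.002
```

Run:
```python
from task import *
q=est('sv',.0145,True)
rows([handle('sv',q,.047,.0145,.167,180,True) for q in np.arange(q+.1,1.58,.1)])
```

```text
q est 0.101 rad 0.044 F_tang -5.92 F_rad 2.22 j [-0.31, 0.41, 0.32, 1.97, -0.18, 0.79, 0.12]
now [ 0.5144 -0.0174  0.1706] th 0.2 f [-2.2  5.9 -4.8] t 11.25
[[[3.6,-4.3,4.7,-0.088,-0.004,0.001,1],[-0,-1.2,4.8,-0.1,-0,-0,1],[-0,-1.2,4.8,-0.1,-0,-0,1],[-0,-1.2,4.7,-0.1,-0,-0,1],[-0,-1.2,4.8,-0.1,-0,-0,1]]]
[[[-0,-1.2,4.7,-0.1,-0,-0,1],[-0,-1.3,4.8,-0.1,-0,-0,1],[-0,-1.2,4.8,-0.1,-0,-0,1],[-0,-1.2,4.7,-0.1,-0,-0,1],[-0,-1.2,4.8,-0.1,-0,-0,1]]]
[[[-0,-1.2,4.8,-0.1,-0,-0,1],[-0,-1.2,4.7,-0.1,-0,-0,1],[-0,-1.3,4.8,-0.1,-0,-0,1],[-0,-1.2,4.8,-0.1,-0,-0,1]]]
```

>>> drive_tool:
  increments:
    - [[3,-3,5,-0.08,-0.004,0,1],[1,-1.5,5.5,-0.09,0,0,1],[0.5,-1.5,5.5,-0.09,0,0,1],[0.5,-1.5,5.5,-0.09,0,0,1]]

```text
time_s: 11.58
ee_pos: [0.5114, -0.0338, 0.1694]
eef_rot: [2.542, 1.562, 1.35]
ft_force: [-1.7, 4.1, -4.1]
grip_width: 0.005
```

Run:
```python
from task import *
q=est('sv',.0145,True)
rows([handle('sv',q,.047,.0145,.167,180,True) for q in np.arange(q+.1,1.58,.1)])
```

```text
q est 0.457 rad 0.0445 F_tang -4.39 F_rad 0.22 j [-0.2, 0.4, 0.23, 1.97, -0.14, 0.78, 0.49]
now [ 0.5114 -0.0338  0.1694] th 21.7 f [-1.7  4.1 -4.1] t 11.58
[[[2.4,-3.8,4.7,-0.069,-0.007,-0.005,1],[-0,-1.3,4.7,-0.1,0,-0,1],[-0,-1.2,4.8,-0.1,0,-0,1],[-0,-1.2,4.8,-0.1,0,-0,1],[-0,-1.2,4.7,-0.1,0,-0,1]]]
[[[-0,-1.2,4.8,-0.1,0,-0,1],[-0,-1.2,4.8,-0.1,0,-0,1],[-0,-1.2,4.7,-0.1,0,-0,1],[-0,-1.2,4.8,-0.1,0,-0,1],[-0,-1.3,4.7,-0.1,0,-0,1]]]
[[[-0,-1.2,4.8,-0.1,0,-0,1]]]
```

>>> drive_tool:
  increments:
    - [[2,-3,5.5,-0.07,-0.006,-0.005,1],[1,-1.5,6,-0.1,0,0,1],[0.5,-1.5,6,-0.1,0,0,1],[0.5,-1.5,6,-0.1,0,0,1],[0.5,-1.5,6,-0.1,0,0,1]]

```text
time_s: 12.0
ee_pos: [0.5181, -0.057, 0.1688]
eef_rot: [2.625, 1.56, 1.936]
ft_force: [-3.6, 3.5, -0.7]
grip_width: 0.007
```

Run:
```python
from task import *
q=est('sv',.0145,True)
rows([handle('sv',q,.047,.0145,.167,180,True) for q in np.arange(q+.1,1.58,.1)])
```

```text
q est 0.975 rad 0.0449 F_tang -4.98 F_rad -0.35 j [-0.06, 0.42, 0.12, 1.94, -0.08, 0.79, 0.98]
now [ 0.5181 -0.057   0.1688] th 50.5 f [-3.6  3.5 -0.7] t 12.0
[[[1.7,-3.4,4.7,-0.083,-0.01,-0.006,1],[0,-1.2,4.8,-0.1,0,0,1],[0,-1.2,4.7,-0.1,0,0,1],[0,-1.3,4.8,-0.1,0,0,1],[0,-1.2,4.8,-0.1,0,0,1]]]
[[[0,-1.2,4.7,-0.1,0,0,1]]]
```

>>> drive_tool:
  increments:
    - [[1.5,-3,5.5,-0.08,-0.009,-0.006,1],[0.5,-1.5,6,-0.1,0,0,1],[0.5,-1.5,5,-0.08,0,0,1],[0.5,-1,4,-0.07,0,0,1]]

```text
time_s: 12.33
ee_pos: [0.5292, -0.0705, 0.1683]
eef_rot: [2.74, 1.562, 2.406]
ft_force: [-3.8, 3.0, -1.0]
grip_width: 0.007
```

Run:
```python
from task import *
q=est('sv',.0145,True)
rows([handle('sv',q,.047,.0145,.167,180,True) for q in np.arange(q+.04,1.58,.04)])
```

```text
q est 1.338 rad 0.0458 F_tang -4.59 F_rad -1.6 j [0.02, 0.44, 0.04, 1.9, -0.03, 0.81, 1.31]
now [ 0.5292 -0.0705  0.1683] th 70.9 f [-3.8  3.  -1. ] t 12.33
[[[1.3,-1.8,1.9,-0.031,-0.008,-0.004,1],[-0,-0.5,1.9,-0.04,-0,0,1],[-0,-0.6,1.9,-0.04,-0,0,1],[-0,-0.5,1.9,-0.04,-0,0,1],[-0,-0.6,1.8,-0.04,-0,0,1]]]
[[[-0,-0.5,1.9,-0.04,-0,0,1]]]
```

>>> drive_tool:
  increments:
    - [[1,-1.5,3.5,-0.04,-0.007,-0.004,1],[0,-0.5,3,-0.05,0,0,1]]

```text
time_s: 12.5
ee_pos: [0.5333, -0.0736, 0.1684]
eef_rot: [3.024, 1.566, 2.788]
ft_force: [-4.4, 1.3, -4.2]
grip_width: 0.011
```

>>> drive_tool:
  increments:
    - [[0.5,-0.5,3,-0.04,0,0,1]]

```text
time_s: 12.58
ee_pos: [0.535, -0.0746, 0.1683]
eef_rot: [3.031, 1.563, 2.838]
ft_force: [-4.8, 3.3, 0.8]
grip_width: 0.006
```

Run:
```python
from task import *
q=est('sv',.0145,True)
```

```text
q est 1.483 rad 0.0461 F_tang -5.37 F_rad -2.29 j [0.05, 0.45, 0.01, 1.89, -0.01, 0.82, 1.44]
```

>>> drive_tool:
  increments:
    - [[0.5,-0.5,2.5,-0.03,0,0,1]]

```text
time_s: 12.67
ee_pos: [0.5364, -0.0754, 0.1684]
eef_rot: [3.007, 1.561, 2.848]
ft_force: [-4.3, 2.6, 0.3]
grip_width: 0.006
```

>>> drive_tool:
  increments:
    - [[0.5,0,2.5,-0.02,0,0,1]]

```text
time_s: 12.75
ee_pos: [0.5369, -0.0757, 0.1683]
eef_rot: [3.034, 1.556, 2.897]
ft_force: [-10.6, 2.2, 5.8]
grip_width: 0.0
```

>>> drive_tool:
  increments:
    - [[0.5,0,2.5,-0.01,0,0,1]]

```text
time_s: 12.83
ee_pos: [0.537, -0.0758, 0.1683]
eef_rot: [3.051, 1.55, 2.926]
ft_force: [-10.8, 1.9, 7.6]
grip_width: 0.009
```

Run:
```python
from task import *
q=est('sv',.0145,True)
```

```text
q est 1.53 rad 0.0463 F_tang -10.98 F_rad -0.25 j [0.06, 0.46, -0.01, 1.87, -0.0, 0.84, 1.5]
```

>>> drive_tool:
  increments:
    - [[0,0,-4,0,0,0,1],[0,0,-10,0,0,0,1],[-25,0,-4,0,0,0,1],[-40,0,0,0,0,0,1],[-40,0,-5,0,0,0,1]]

```text
time_s: 13.25
ee_pos: [0.5113, -0.0752, 0.2734]
eef_rot: [-3.125, 1.542, 3.033]
ft_force: [0.4, 0.1, 0.5]
grip_width: 0.002
```

Run:
```python
from task import *
rows([(.42,.05,.28,70),(.36,.28,.28,60)])
```

```text
now [ 0.5113 -0.0752  0.2734] th 82.8 f [0.4 0.1 0.5] t 13.25
[[[-0.7,22.6,-21.3,0.045,-0.006,0.001,1],[-0.8,21.6,-22.3,0.045,-0.006,0.001,1],[-1,20.5,-23.2,0.045,-0.006,0.001,1],[-1.1,19.5,-24.1,0.044,-0.005,0,1],[-1.2,18.4,-24.9,0.045,-0.006,0.001,1]]]
[[[0,27.9,-19.3,0.025,0,-0,1],[0,27.5,-20,0.025,0,-0,1],[0,26.9,-20.7,0.025,0,-0,1],[0,26.4,-21.3,0.025,0,-0,1],[0,25.9,-22,0.025,0,-0,1]]]
[[[0,25.3,-22.6,0.025,0,-0,1],[0.1,24.8,-23.3,0.024,0,-0,1]]]
```

>>> drive_tool:
  increments:
    - [[-1,22,-21,0.045,-0.006,0,1],[-1,22,-22,0.045,-0.006,0,1],[-1,20,-23,0.045,-0.006,0,1],[-1,20,-24,0.045,-0.006,0,1],[-1,18,-25,0.045,-0.006,0,1]]

```text
time_s: 13.67
ee_pos: [0.4272, 0.0452, 0.2926]
eef_rot: [0.145, 1.536, -0.23]
ft_force: [1.5, 1.4, 0.7]
grip_width: 0.008
```

>>> drive_tool:
  increments:
    - [[0,28,-19,0.025,0,0,1],[0,28,-20,0.025,0,0,1],[0,27,-20,0.025,0,0,1],[0,27,-20,0.025,0,0,1],[0,26,-20,0.025,0,0,1]]

```text
time_s: 14.08
ee_pos: [0.3903, 0.213, 0.2956]
eef_rot: [0.387, 1.52, -0.127]
ft_force: [1.4, 0.2, -1.0]
grip_width: 0.002
```

>>> drive_tool:
  increments:
    - [[0,26,-18,0.025,0,0,1],[0,26,-18,0.025,0,0,1]]

```text
time_s: 14.25
ee_pos: [0.3846, 0.2787, 0.2971]
eef_rot: [0.489, 1.515, -0.079]
ft_force: [0.8, -0.8, -0.3]
grip_width: 0.008
```

Run:
```python
from task import *
print(r.get_obs()['joint_velocities'].round(2))
for n,nm,x0,y0 in(("top","t10",160,160),("scene","s10",190,140)):
    im=r.capture(n)[:,:,::-1]
    x1,y1=x0+200,y0+130
    big=cv2.resize(im[y0:y1,x0:x1],None,fx=4,fy=4,interpolation=cv2.INTER_CUBIC)
    P=[handle('bf',1.571,.088,0,.146,0),handle('bf',1.571,.026,0,.146,0),handle('sf',0,.088,0,.146,0),handle('sf',0,.026,0,.146,0),handle('sv',1.571,.064,0,.174,0,True),handle('sv',1.571,.012,0,.174,0,True)]
    for u in proj(n,[k[:3] for k in P]):cv2.circle(big,tuple(int(k) for k in ((u-[x0,y0])*4+2)),3,(0,255,0),-1)
    cv2.imwrite(f"pics/{nm}.png",big)
```

```text
[-0.56  0.38 -0.23 -0.46  0.2   0.1  -1.18]
```

View pics/t10.png

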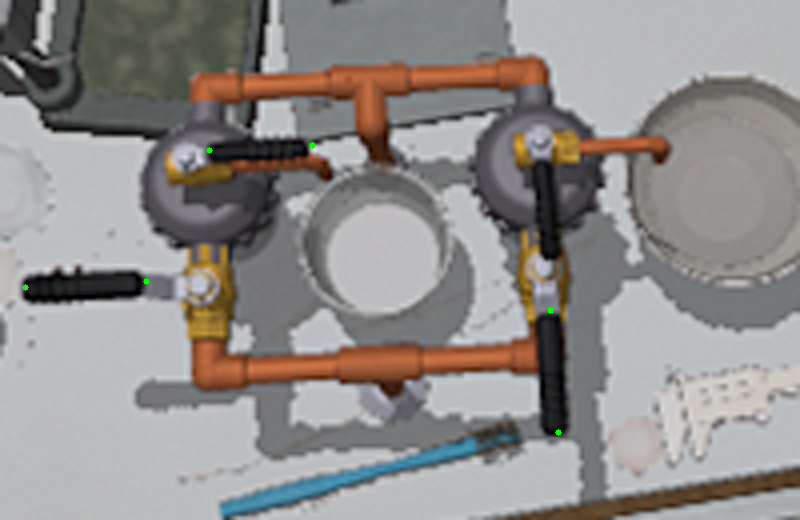

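View pics/s10.png

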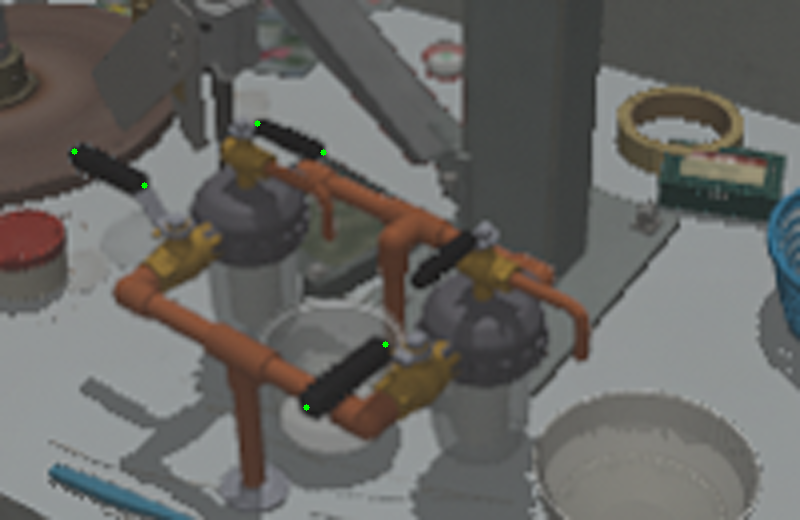

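>>> drive_tool:
  increments:
    - [[0,0,0,0,0,0,1],[0,0,0,0,0,0,1]]

```text
time_s: 14.52
ee_pos: [0.384, 0.2821, 0.2981]
eef_rot: [0.548, 1.513, -0.01]
ft_force: [0.3, -0.1, 0.8]
grip_width: 0.003
```

Run:
```python
from task import *
im=np.mean([r.capture("top").astype(float) for _ in range(4)],0).astype(np.uint8)
x0,y0,x1,y1=190,180,260,215
print(r.get_obs()['joint_velocities'].round(2))
# dark sleeve pixels PCA
def axis(box):
    a0,b0,a1,b1=box;g=im[b0:b1,a0:a1].max(2);ys,xs=np.where(g<50)
    c=np.c_[xs+a0,ys+b0].astype(float);return c
def ang(box,z,lab):
    c=axis(box);w=np.array([back("top",u,z)[:2] for u in c]);m=w.mean(0);_,_,V=np.linalg.svd(w-m)
    d=V[0];print(lab,len(c),m.round(4),"line angle rel. station (deg)",round((np.degrees(np.arctan2(d[1],d[0])-a)+90)%180-90,2), 'len',np.ptp((w-m)@d).round(3))
ang((211,190,242,203),.174,"service vent")
ang((164,222,198,238),.146,"service feed")
ang((291,236,305,270),.146,"standby feed")
ang((290,200,303,222),.174,"standby vent")
big=cv2.resize(im[y0:y1,x0:x1][:,:,::-1],None,fx=11,fy=11,interpolation=cv2.INTER_CUBIC);cv2.imwrite("pics/z11.png",big)
```

```text
[-0.    0.01 -0.01 -0.   -0.   -0.   -0.  ]
service vent 123 [ 0.5533 -0.0677] line angle rel. station (deg) 89.11 len 0.048
service feed 181 [0.5036 0.0327] line angle rel. station (deg) 89.65 len 0.059
standby feed 184 [ 0.4199 -0.1969] line angle rel. station (deg) -0.38 len 0.059
standby vent 127 [ 0.5013 -0.2077] line angle rel. station (deg) 4.23 len 0.044
```

View pics/z11.png

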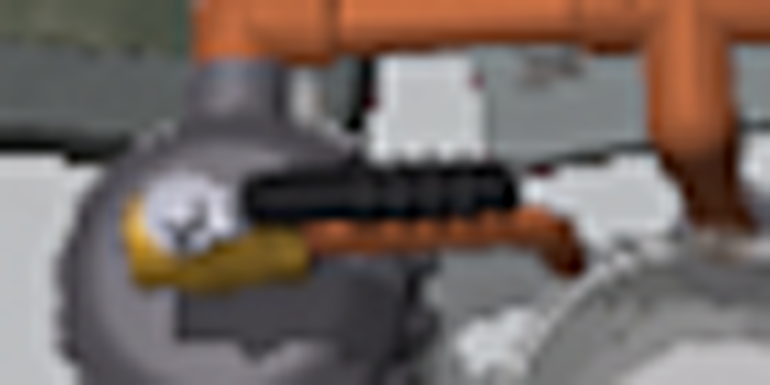

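```bash
python3 -c "
from bench import r
print(r.close_job())"
```

```text
the job is handed in; nothing more can be done
None
```

The job is done and handed in at about 15 s of the 66 s allowed. I opened the standby (right) feed handle first, then shut the service (left) feed handle, then opened the service filter's vent. Each handle went to its stop.

I pushed each lever with closed fingers and stopped when it no longer moved. The force on the tool was then about 11–13 N horizontally, against 4–6 N while a lever was turning freely.

With the arm clear, I measured the handle angles in the top picture against the fitted station axes:

| Handle | Measured | Expected |
|---|---|---|
| Standby feed | within 0.4° of along its pipe | along (open) |
| Service feed | within 0.4° of across its pipe | across (shut) |
| Service vent | 0.9° short of along its spout | along (open) |
| Standby vent | 4.2° from shut | shut |

- **Scene picture:** the three handles I moved also lie where the model puts them, to within a couple of pixels.
- **Standby vent:** it was never touched. The 4.2° disagrees with my fit of about 2° at the start, which I put down to rough pixel selection and did not check further.
- **Cup and bowl:** they look unmoved in the pictures. I did not measure them.

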